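# Refit the bench rocker with its small tapered insert, loose enough to lift out

### The job

Change the bench rocker over to the small dropper bottles: stand the smaller of the two tapered inserts on the bench on its narrow foot and let go of it, then take it again another way and lower it into the tapered seat inside the rocker's pot. Let go as soon as you feel it seat, so that it sits square but loose: do not drop it in, and do not press it to where the taper jams. Then rock the pot by its lever about 15 degrees away from you and then about 15 degrees toward you to feel that it swings freely, and leave it hanging upright with the insert loose in it and the larger insert where it lies.

Things in the scene. Friction and masses are not known exactly. Their poses are not given: they have to be found in the camera images.
- small_insert: Smaller tapered insert: steel sleeve, 106 mm long, 0.35 kg, 36 mm bore, lying at the robot's left or right. Origin: centre of its narrow foot; z runs from foot to collar. Outside a cone, 42 mm across at the foot, 58 mm at z = 88 mm (slope 0.09 a side), slippery (friction 0.15); then a collar 62 mm across to z = 106 mm, not slippery. It stands well on its foot.
- collar_top (a point): Centre of the small insert's upper face, 106 mm from the foot; the collar is the 18 mm below it. Lying, the insert rests on the edges of foot and collar: its axis rises 6 degrees toward the collar, the collar's middle is 31 mm above the bench, and the collar points to +y within 20 degrees.
- big_insert: Larger tapered insert of the same kind, not used: 104 mm long, collar 82 mm across, foot 57 mm, lying the same way at the other side. Origin: centre of its foot, z toward the collar.
- stand: Fixed stand of the rocker: base plate 150 x 172 x 8 mm, two upright cheeks whose outer faces are 60 mm from the middle, 128 mm high, bearing bosses to 65 mm. Origin: centre of its underside; x away from the robot, y along the axle (turned up to 0.3 rad), z up. The axle is 102 mm above the bench.
- pot: Aluminium pot hung on the axle between the cheeks, lever fixed to it on its +y side. Origin: on the axle, middle of the pot; z up the pot's axis, y along the axle. Rim 84 mm across, 30 mm above the axle; 72 mm wide inside, 97 mm deep, open at the top. It yields easily along x by swinging, not along y. Touching one wall 0.4 mm off centre stops the insert about 4 mm early.
- pot_rim (a point): Centre of the pot's rim. Inside, a grey plastic seat sleeve with the insert's taper (54.6 mm across at its upper edge, 50 mm long) is clamped somewhere between level with the rim and 14 mm below it; where is not reported. The insert seats with its foot 68 mm below the seat's upper edge: its collar's underside ends 6 to 20 mm above the rim.
- pot_axis (a point): Point on the pot's axis 20 mm below the rim, inside the seat. The taper locks itself: set down with up to 5 N the insert stays clamped by 10 to 45 N of wall force (loose), after a push of 10 N by about 60 N, of 20 N by about 105 N, after a free drop of 3 mm or more mostly by 80 to 180 N. A jammed insert can be pulled out upward and set again.
- lever_ball (a point): Centre of the black ball, 22 mm across, on top of the lever: 79 mm from the pot's middle along the pot's +y, 78 mm above the axle; below it a 10 mm rod. Pinch it from above across x, or push it.
- rock (a joint): Swing of the pot about its axle, rad: 0 hangs upright, positive when the lever ball goes away from the robot (+x of the stand), stops at -0.28 and 0.28. It swings lightly and falls back to 0 by itself in about a second.

How it is judged:
By the outcome, as a careful person would: the job done as asked, in the order asked, and still so for the second after the job is handed in, with the robot touching nothing.
It also fails if it takes over 72 s, if anything falls off the work surface, if the arm or the gripper's body presses on something with over 40 N, if the wrist force passes 120 N, or if a joint passes its speed limit or range.

### The arm

A 7-joint arm with a two-finger parallel gripper is mounted at the origin on a cart in front of the work surface, level with it; the furniture and walls round the work are solid. World frame = base frame: x ahead of the robot, y to its left, z up, the work surface at z = 0. Lengths are in m, angles in rad, forces in N, time in s.
With the tool pointing down it reaches from about 0.425 to 0.925 m from the base axis. Payload 6.8 kg.
Tool frame: the origin (TCP) lies on the centre line of the jaws, within the pads' length; the fingertips stand 8 mm ahead of it and the grasp point (between the pads) lies 11 mm behind it (bot.tips_ahead is the distance from the TCP to the fingertips, in m); z points along the fingers, y is the line along which they close (so a half turn about z gives the same grasp; the last joint's range is limited). The gripper opens to 85 mm and grips with 20 to 120 N. Pads are 22 mm wide; open, the fingers measure 114 mm over their backs; the gripper's body (76 mm by 85 mm) begins 54 mm behind the grasp point. The pads swing forward as they close: fully open they stand 13 mm farther back than shut.
Start: joints at [1.211, 0.477, 0.022, 1.555, -0.011, 1.109, -0.083], TCP at [0.168, -0.654, 0.239] pointing down, gripper open.
Joint ranges: [-2.96, 2.96], [-0.34, 2.1], [-1.41, 1.46], [0.24, 2.44], [-1.37, 4.51], [0.17, 1.92], [-2.96, 2.96]. Speed limits (rad/s): [2.39, 2.39, 3.14, 3.14, 3.14, 3.14, 3.14].

### API

Orientations are given as a unit quaternion [w, x, y, z].
In Python, from station import bot gives the robot as it stands.
- The arm moves only by the tool send_rows, never from a script. Its argument "deltas" is text: rows parted by semicolons, each of 4 numbers parted by spaces: the shift along the tool's x, y, z in m, then the turn about the tool's z in degrees. In form: x y z spin; .... A call has 1 to 5 rows; each row is the pose to reach, as a shift and turn from the pose commanded when the call began, along the tool's axes at that moment; what a row does not reach only later rows make up. A row lasts 1/10 s, in which the tool goes at most 50 mm and 8.59 degrees, less where a joint would pass 70% of its speed; a pose out of reach is approached as far as the arm can. A call with a gripper value outside its range is refused whole. "claw" is the opening, from 0 (shut) to 1 (fully open), set as the call begins (left out, the last holds). The fingers move at their own pace and stop on an object; "force" is the grip in N (left out, the last holds). Time passes only in rows, so rows that repeat a pose let the fingers close. It gives the time, the measured TCP pose, the force, the opening and the grip force at its end, in the units of the state.
- bot.get_obs(): the state, without advancing time (a new reading comes with each control period).
- bot.read_camera(name): name is "side" or "top" or "wrist"; returns a dict with "img" (480x640x3 uint8, red, green, blue), "depth" (480x640 float32, m along the optical axis (not along the pixel's ray), 0 where there is no reading), "fx", "fy", "cx", "cy" (pixels), "dist_coeffs" ([k1, k2, p1, p2, k3] as OpenCV has them; the pictures are not rectified), "camera_from_world" (4x4, takes a point from world to camera coordinates). Camera axes: x right, y up, looking along -z (the intrinsics and any distortion apply to the point x, -y, -z); pixel columns grow to the right and rows downward; lengths in m; the calibration is good to about 2 mm. A picture is of the moment at which its call begins.
- bot.hand_in(): hands the job in; it is judged then, once.
Trained networks look in a picture, given as the dict that the camera call returned (one of the last four; its "shot" number tells which), for a name from the list of things; names that differ only in an ending like _2 or _b are one class to them, and where a whole thing is asked for, a point or a joint stands for the part that bears it (a point fixed in the world has none). Each returns a list of dicts, best first, with "confidence" (0 to 1); they miss things now and then, are a little off and sometimes report something else, mostly with a low value. They report only what shows in the picture. A call takes as long as a camera call.
- bot.masks_of(picture, query): "mask" (480x640 bool, what is visible of it).
- bot.landmark_of(picture, query): "xyz" ([x, y, z] in m, in world coordinates, good to about 4 mm: a listed point, or the origin of a listed thing).
The state is a dict: "t": time; "q": joint angles; "joint_vel": joint speeds; "joint_torque": joint torques, N m; "eef_pos": TCP position; "tool_rot": TCP orientation; "contact_force": force on the tool from outside, world axes, zero at the start; "torque": the same for the moment, N m; "gripper_width": opening from 0.0 (shut) to 1.0 (fully open); "grasp_force": force on a finger pad.
Only numpy, scipy, OpenCV 4.12 (cv2) and the standard library are available. Lean on these libraries where they do the work, as an engineer would, in place of code of your own. Each camera call takes 0.05 s, during which the arm holds its last target. There are 200 camera calls.

## Working session

There is one attempt and no reset: what is moved stays moved. The work goes in short steps, Python scripts to look and compute and a tool call to move; the robot and the scene stay as the last step left them, time stands still between calls to the robot, and variables do not carry over. Pictures are saved under pics/ and viewed, at most 10 in all, crops included, and the job is handed in when it is done.

Besides the shell and the picture viewer there is one more tool, called after "Request:" by a JSON object that holds its "name" and its "arguments", one argument or row to a line. send_rows: Moves the arm, as the interface text tells. Its arguments: {"type":"object","properties":{"deltas":{"type":"string"},"claw":{"type":"number"},"force":{"type":"number"}},"required":["deltas"]}

```bash
ls; mkdir -p pics
cat > h.py <<'E'
import numpy as np, cv2
from station import bot
from scipy.spatial.transform import Rotation as R
np.set_printoptions(precision=4,suppress=True)
def st():
    o=bot.get_obs(); q=o['tool_rot']; M=R.from_quat([q[1],q[2],q[3],q[0]]).as_matrix()
    return o,np.array(o['eef_pos']),M
def cloud(p,m=None):
    # world points of pixels in mask
    d=p['depth']; ok=d>0
    if m is not None: ok&=m
    v,u=np.nonzero(ok); K=np.array([[p['fx'],0,p['cx']],[0,p['fy'],p['cy']],[0,0,1.]])
    n=cv2.undistortPoints(np.stack([u,v],1).astype(float)[:,None],K,np.array(p['dist_coeffs'],float))[:,0]
    z=d[ok]; c=np.stack([n[:,0]*z,-n[:,1]*z,-z,np.ones(len(z))])
    return (np.linalg.inv(p['camera_from_world'])@c).T[:,:3],u,v
def save(p,n): cv2.imwrite('pics/'+n,p['img'][:,:,::-1])
def show():
    o,e,M=st(); print('t',o['t'],'tcp',e,'x',M[:,0],'y',M[:,1],'z',M[:,2],'F',np.array(o['contact_force']),'T',np.array(o['torque']),'w',o['gripper_width'],o['grasp_force'])
E
python3 - <<'E'
from h import *
show(); print(bot.tips_ahead)
P={}
for c in ['top','side']:
    p=bot.read_camera(c); save(p,c+'0.png')
    for q in ['small_insert','collar_top','big_insert','stand','pot','pot_rim','lever_ball']:
        print(c,q,[(np.array(r['xyz']),round(r['confidence'],2)) for r in bot.landmark_of(p,q)[:2]])
E
cd pics; python3 -c "
import cv2,numpy as np
a=cv2.imread('top0.png');b=cv2.imread('side0.png');cv2.imwrite('both.png',cv2.resize(np.vstack([a,b]),(440,600)) if 0 else np.hstack([cv2.resize(a,(400,300)),cv2.resize(b,(400,300))]))"
```

```text
pics
t 0.0 tcp [ 0.168  -0.6532  0.2383] x [ 0.9685  0.2492 -0.0001] y [ 0.2492 -0.9685 -0.0018] z [-0.0006  0.0017 -1.    ] F [ 0.8215  0.4442 -0.8537] T [ 0.0073 -0.0301 -0.0335] w 0.9996629845204678 0.0
0.008
top small_insert [(array([0.4331, 0.2187, 0.0232]), 0.82)]
top collar_top []
top big_insert [(array([ 0.4348, -0.3081,  0.0269]), 0.59)]
top stand [(array([ 0.599 ,  0.0537, -0.0027]), 0.75)]
top pot [(array([0.5969, 0.0509, 0.1011]), 0.7), (array([0.4342, 0.22  , 0.0209]), 0.7)]
top pot_rim [(array([0.5963, 0.0534, 0.1344]), 0.73)]
top lever_ball [(array([0.6179, 0.1254, 0.182 ]), 0.69)]
side small_insert [(array([0.4368, 0.2119, 0.0211]), 0.73)]
side collar_top []
side big_insert [(array([ 0.4349, -0.3054,  0.0277]), 0.56)]
side stand [(array([ 0.6006,  0.0513, -0.0015]), 0.59)]
side pot [(array([0.5977, 0.0485, 0.1021]), 0.77)]
side pot_rim [(array([0.5999, 0.0497, 0.1304]), 0.86)]
side lever_ball [(array([0.6184, 0.1292, 0.1806]), 0.8)]
```

View pics/both.png

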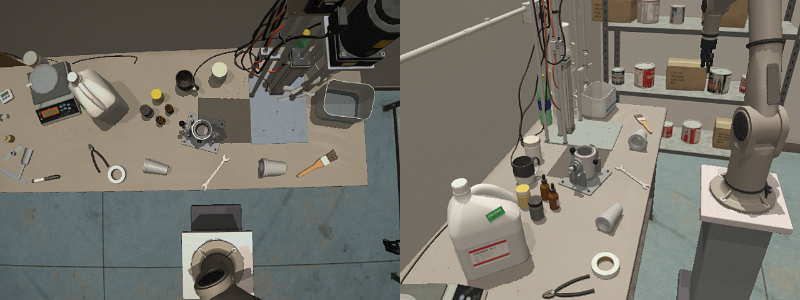

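```bash
cat >> h.py <<'E'
def insert(p,q='small_insert'):
    m=bot.masks_of(p,q)[0]['mask']; X,u,v=cloud(p,cv2.erode(m.astype(np.uint8),np.ones((3,3)))>0)
    return X,m
E
python3 - <<'E'
from h import *
for c in ['top','side']:
    p=bot.read_camera(c); X,m=insert(p)
    X=X[(X[:,2]>.012)&(X[:,2]<.08)]
    r=bot.landmark_of(p,'lever_ball');print(c,len(X),X.min(0),X.max(0))
    # fit cone model: foot origin (x,y), yaw
    from scipy.optimize import least_squares
    t=np.radians(6)
    def res(s):
        a=np.array([-np.sin(s[2])*np.cos(t),np.cos(s[2])*np.cos(t),np.sin(t)])
        o=np.array([s[0],s[1],.021*np.cos(t)]); d=X-o; z=d@a; rr=np.linalg.norm(d-np.outer(z,a),axis=1)
        rad=np.where(z<.088,.021+.0909*z,.031)
        return np.r_[np.where((z<0)|(z>.106),np.hypot(rr-np.minimum(rr,rad),np.maximum(-z,z-.106)),rr-rad)]
    for y0 in (0.,):
        s=least_squares(res,[.434,.216,y0],loss='soft_l1',f_scale=.002,x_scale=[.01,.01,.1]); a=np.array([-np.sin(s.x[2]),np.cos(s.x[2])])
        print(s.x,s.cost,np.median(abs(res(s.x))),'collar mid',s.x[:2]+a*.097*np.cos(t),'rms xy')
E
```

```text
top 613 [0.4171 0.2116 0.0316] [0.4797 0.3167 0.0662]
[ 0.4328  0.2155 -0.2597] 0.0008694244642560231 0.0012680134781369277 collar mid [0.4575 0.3087] rms xy
side 1012 [0.4139 0.2177 0.0121] [0.4846 0.3276 0.0673]
[ 0.4322  0.2164 -0.2422] 0.005886391902259852 0.0016919919967309759 collar mid [0.4554 0.3101] rms xy
```

Request:
{"name": "send_rows", "arguments": {
  "deltas": "0.043 -0.025 -0.004 -8; 0.086 -0.05 -0.008 -16; 0.129 -0.075 -0.012 -24; 0.172 -0.1 -0.016 -32; 0.215 -0.125 -0.02 -40",
  "claw": 1,
  "force": 20
}}

```text
t: 1.6
eef_pos: [0.3464, -0.4776, 0.2598]
tool_rot: [0.0, 0.888, 0.46, -0.0]
contact_force: [1.3, -0.7, 0.4]
gripper_width: 1.004
grasp_force: 0.0
```

```bash
cat >> h.py <<'E'
def go(p,ax=None):
    """tool-axes shift to world target p from the measured pose, and spin to bring tool x to angle ax (deg)"""
    o,e,M=st(); d=M.T@(np.array(p)-e); s=0
    if ax is not None:
        a=np.degrees(np.arctan2(M[1,0],M[0,0])); s=-((ax-a+180)%360-180)
    print('d',d,'spin',round(s,2))
E
python3 -c "
from h import *
show(); print(np.array(st()[0]['q'])); go([.44,-.3,.26],75.7)"
```

```text
t 1.6 tcp [ 0.3464 -0.4776  0.2598] x [ 0.5772  0.8166 -0.0003] y [ 0.8166 -0.5772  0.0006] z [ 0.0003 -0.0006 -1.    ] F [ 1.3177 -0.6504  0.4033] T [-0.0311 -0.0204 -0.0112] w 1.0035705014689118 0.0
[ 0.9983  0.3286 -0.2031  1.7316  0.0738  1.0881  0.1562]
d [ 0.1991 -0.0261 -0.0003] spin -20.96
```

Request:
{"name": "send_rows", "arguments": {
  "deltas": "0.043 -0.0075 0 -4.2; 0.086 -0.015 0 -8.4; 0.13 -0.0225 0 -12.6; 0.173 -0.03 0 -16.8; 0.216 -0.0376 0 -21"
}}

```text
t: 2.1
eef_pos: [0.4409, -0.28, 0.2596]
tool_rot: [0.0, 0.79, 0.613, 0.0]
contact_force: [0.6, -0.9, -0.6]
gripper_width: 1.002
grasp_force: 0.0
```

Request:
{"name": "send_rows", "arguments": {
  "deltas": "0.047 -0.008 0 0; 0.095 -0.016 0 0; 0.142 -0.025 0 0; 0.19 -0.033 0 0; 0.237 -0.041 0 0"
}}

```text
t: 2.6
eef_pos: [0.4602, -0.04, 0.2597]
tool_rot: [0.001, 0.791, 0.612, 0.0]
contact_force: [0.7, 0.2, 1.0]
gripper_width: 1.0
grasp_force: 0.0
```

Request:
{"name": "send_rows", "arguments": {
  "deltas": "0.047 -0.012 0 0; 0.094 -0.023 0 0; 0.141 -0.034 0 0; 0.188 -0.046 0.01 0; 0.235 -0.057 0.03 0"
}}

```text
t: 3.1
eef_pos: [0.4651, 0.2004, 0.2314]
tool_rot: [0.001, 0.791, 0.612, 0.002]
contact_force: [0.1, -0.2, -0.8]
gripper_width: 1.0
grasp_force: 0.0
```

```bash
python3 -c "
from h import *
show(); go([.456,.309,.16],75.7)"
```

```text
t 3.1 tcp [0.4651 0.2004 0.2314] x [0.2521 0.9677 0.0021] y [ 0.9677 -0.2521  0.0036] z [ 0.004   0.0012 -1.    ] F [ 0.1239 -0.1849 -0.7839] T [ 0.0032 -0.0191  0.0377] w 0.9998132033006877 0.0
d [ 0.1027 -0.0364  0.0715] spin -0.3
```

Request:
{"name": "send_rows", "arguments": {
  "deltas": "0.034 -0.012 0.024 0; 0.068 -0.024 0.048 0; 0.1025 -0.0365 0.071 0; 0.1025 -0.0365 0.071 0"
}}

```text
t: 3.5
eef_pos: [0.4513, 0.311, 0.1568]
tool_rot: [-0.002, 0.789, 0.615, -0.001]
contact_force: [0.0, 0.3, -0.7]
gripper_width: 0.995
grasp_force: 0.0
```

Run:
```python
from h import *
show()
p=bot.read_camera('wrist'); save(p,'w1.png')
for q in ['small_insert','collar_top']: print(q,[(np.array(r['xyz']),round(r['confidence'],2)) for r in bot.landmark_of(p,q)[:2]])
X,m=insert(p); print(len(X))
o,e,M=st()
for lo,hi in((.04,.08),):
  Y=X[(X[:,2]>lo)&(X[:,2]<hi)]; print(Y.min(0),Y.max(0))
```

```text
t 3.5 tcp [0.4513 0.311  0.1568] x [0.2445 0.9697 0.0005] y [ 0.9696 -0.2445 -0.0048] z [-0.0045  0.0016 -1.    ] F [ 0.0237  0.3151 -0.7086] T [ 0.019  0.052 -0.048] w 0.9950192687876439 0.0
small_insert [(array([0.4288, 0.2132, 0.0212]), 0.65)]
collar_top [(array([0.4637, 0.315 , 0.035 ]), 0.97)]
8057
[0.4227 0.2119 0.04  ] [0.4873 0.3214 0.0638]
```

View pics/w1.png

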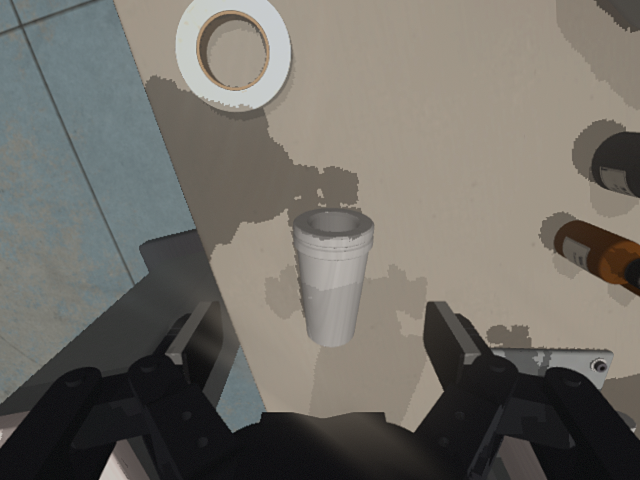

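```bash
cat >> h.py <<'E'
from scipy.optimize import least_squares
def conefit(X,s0):
    t=np.radians(6)
    def res(s):
        a=np.array([-np.sin(s[2])*np.cos(t),np.cos(s[2])*np.cos(t),np.sin(t)])
        o=np.array([s[0],s[1],.021*np.cos(t)]); d=X-o; z=d@a; rr=np.linalg.norm(d-np.outer(z,a),axis=1)
        rad=np.where(z<.088,.021+.0909*z,.031)
        return np.where((z<0)|(z>.106),np.hypot(np.maximum(rr-rad,0),np.maximum(-z,z-.106)),rr-rad)
    s=least_squares(res,s0,loss='soft_l1',f_scale=.002,x_scale=[.01,.01,.1]).x
    return s,s[:2]+np.array([-np.sin(s[2]),np.cos(s[2])])*.097*np.cos(t),np.median(abs(res(s)))
E
python3 - <<'E'
from h import *
p=bot.read_camera('wrist'); X,m=insert(p); X=X[(X[:,2]>.015)&(X[:,2]<.08)]
s,c,r=conefit(X,[.432,.216,-.25]); print(s,c,r)
go([*c,.02],90+np.degrees(s[2]))
E
```

```text
Traceback (most recent call last):
  File "h.py", line 20, in insert
    m=bot.masks_of(p,q)[0]['mask']; X,u,v=cloud(p,cv2.erode(m.astype(np.uint8),np.ones((3,3)))>0)
      ~~~~~~~~~~~~~~~~~^^^
IndexError: list index out of range
```

Run:
```python
from h import *
for i in range(4):
  p=bot.read_camera('wrist')
  try: X,m=insert(p); break
  except IndexError: pass
X=X[(X[:,2]>.015)&(X[:,2]<.08)]
s,c,r=conefit(X,[.432,.216,-.25]); print(s,c,r)
go([*c,.02],90+np.degrees(s[2]))
```

```text
[ 0.4332  0.2151 -0.2615] [0.4581 0.3083] 0.0004022893139089545
d [0.0036 0.0014 0.1399] spin 0.28
```

Request:
{"name": "send_rows", "arguments": {
  "deltas": "0.0036 0.0014 0.04 0; 0.0036 0.0014 0.08 0; 0.0036 0.0014 0.115 0; 0.0036 0.0014 0.135 0; 0.0036 0.0014 0.14 0"
}}

```text
t: 4.4
eef_pos: [0.4562, 0.3077, 0.0173]
tool_rot: [0.0, 0.791, 0.611, -0.002]
contact_force: [-1.2, -0.1, 0.3]
gripper_width: 0.997
grasp_force: 0.0
```

Request:
{"name": "send_rows", "arguments": {
  "deltas": "0 0 0 0; 0 0 0 0; 0 0 0 0; 0 0 0 0; 0 0 0 0",
  "claw": 0.5,
  "force": 22
}}

```text
t: 4.9
eef_pos: [0.458, 0.31, 0.0205]
tool_rot: [0.0, 0.791, 0.612, 0.001]
contact_force: [-0.1, -0.4, 6.3]
gripper_width: 0.714
grasp_force: 27.0
```

```bash
python3 -c "
from h import *
show()"
```

```text
t 4.9 tcp [0.458  0.31   0.0205] x [0.2519 0.9677 0.0018] y [ 0.9677 -0.2519  0.0019] z [ 0.0023  0.0013 -1.    ] F [-0.0782 -0.369   6.3488] T [-0.1562 -0.0475  0.0303] w 0.7143370184859523 26.992004761705175
```

Request:
{"name": "send_rows", "arguments": {
  "deltas": "-0.0034 0 -0.0095 0; -0.0078 0 -0.0182 0; -0.0129 0 -0.0264 0; -0.0189 0 -0.0341 0; -0.0255 0 -0.0411 0"
}}

```text
t: 5.4
eef_pos: [0.4504, 0.284, 0.061]
tool_rot: [0.0, 0.791, 0.612, 0.0]
contact_force: [-0.2, -0.9, -2.9]
gripper_width: 0.713
grasp_force: 26.0
```

Request:
{"name": "send_rows", "arguments": {
  "deltas": "-0.0074 0 -0.0064 0; -0.0153 0 -0.012 0; -0.0237 0 -0.0168 0; -0.0325 0 -0.0208 0; -0.0417 0 -0.0239 0"
}}

```text
t: 5.9
eef_pos: [0.4398, 0.2435, 0.0844]
tool_rot: [0.0, 0.791, 0.612, -0.0]
contact_force: [-0.5, -0.7, -2.6]
gripper_width: 0.713
grasp_force: 26.0
```

Run:
```python
from h import *
show()
p=bot.read_camera('side'); q=bot.read_camera('wrist')
for n,p in(('s2',p),('w2',q)):save(p,n+'.png')
a=cv2.imread('pics/s2.png'); b=cv2.imread('pics/w2.png')
cv2.imwrite('pics/sw2.png',np.hstack([cv2.resize(a[200:480,180:500],(400,350)),cv2.resize(b,(400,350))]))
```

```text
t 5.9 tcp [0.4398 0.2435 0.0844] x [ 0.2517  0.9678 -0.0001] y [ 0.9678 -0.2517  0.0001] z [ 0.0001 -0.0001 -1.    ] F [-0.4562 -0.7315 -2.5917] T [ 0.0771 -0.0438 -0.0243] w 0.7126169144827477 26.046578661189415
```

View pics/sw2.png

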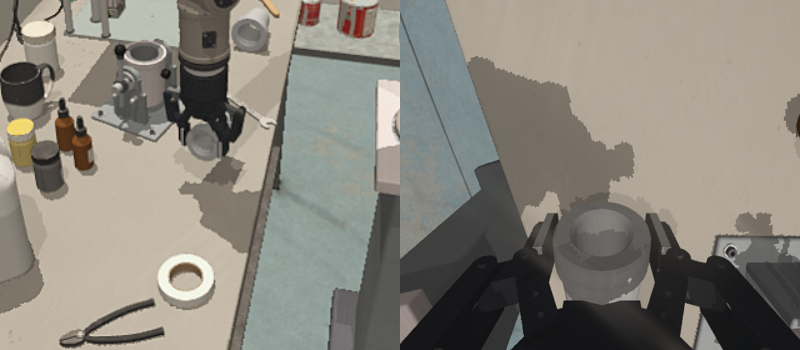

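Request:
{"name": "send_rows", "arguments": {
  "deltas": "-0.0094 0 -0.0021 0; -0.019 0 -0.0034 0; -0.0287 0 -0.0037 0; -0.0384 0 -0.003 0; -0.048 0 -0.0015 0"
}}

```text
t: 6.5
eef_pos: [0.4277, 0.1969, 0.0856]
tool_rot: [0.0, 0.791, 0.612, -0.0]
contact_force: [-0.1, 0.9, -3.2]
gripper_width: 0.71
grasp_force: 26.1
```

```bash
cat >> h.py <<'E'
def topplane(p,near,lo=.06):
    """fit plane to the collar's upper face: normal, and circle centre"""
    X,u,v=cloud(p); k=(np.linalg.norm(X[:,:2]-near,axis=1)<.04)&(X[:,2]>lo)&(X[:,2]<lo+.09); X=X[k]
    rng=np.random.default_rng(0); best=0
    for i in range(500):
        a=X[rng.choice(len(X),3,False)]; n=np.cross(a[1]-a[0],a[2]-a[0]); l=np.linalg.norm(n)
        if l<1e-6: continue
        n/=l; n*=np.sign(n[2]) or 1
        if n[2]<.7: continue
        c=abs((X-a[0])@n)<.0008
        if c.sum()>best: best=c.sum(); B=c
    Y=X[B]; m=Y.mean(0); n=np.linalg.svd(Y-m,full_matrices=False)[2][2]; n*=np.sign(n[2])
    return n,m,best,Y
E
python3 - <<'E'
from h import *
show()
o,e,M=st()
p=bot.read_camera('wrist'); save(p,'w3.png'); n,m,b,Y=topplane(p,e[:2]); print(n,m,b)
print('tilt deg along a',np.degrees(np.arcsin(n[:2]@M[:2,0])),'along y',np.degrees(np.arcsin(n[:2]@M[:2,1])))
for q in ['small_insert','collar_top']: print(q,[(np.array(r['xyz']),round(r['confidence'],2)) for r in bot.landmark_of(p,q)[:2]])
E
```

```text
t 6.5 tcp [0.4277 0.1969 0.0856] x [ 0.2518  0.9678 -0.0002] y [ 0.9678 -0.2518  0.    ] z [-0.     -0.0002 -1.    ] F [-0.1474  0.936  -3.1811] T [ 0.1203 -0.0101 -0.0239] w 0.710001669506704 26.059674665448256
[ 0.1295 -0.3051  0.9435] [0.43  0.191 0.126] 1843
tilt deg along a -15.228525017274382 along y 11.665547485135622
small_insert []
collar_top [(array([0.4308, 0.1988, 0.0973]), 0.93)]
```

View pics/w3.png

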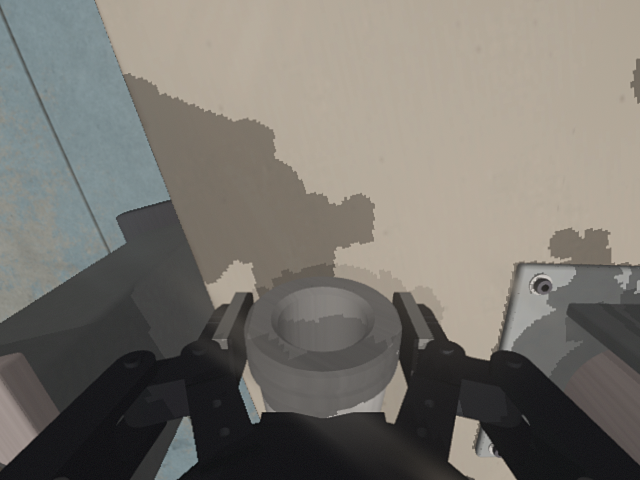

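```bash
cat >> h.py <<'E'
def ringfit(p,box):
    m=np.zeros((480,640),bool); m[box[1]:box[3],box[0]:box[2]]=1
    X,u,v=cloud(p,m); rng=np.random.default_rng(0); best=0
    for i in range(800):
        a=X[rng.choice(len(X),3,False)]; n=np.cross(a[1]-a[0],a[2]-a[0]); l=np.linalg.norm(n)
        if l<1e-5: continue
        n/=l; n*=np.sign(n[2]) or 1
        if n[2]<.5: continue
        d=(X-a[0])@n; c=(abs(d)<.0006)&(np.linalg.norm(X-a[0],axis=1)<.065)
        s=c.sum()
        if s>best: best=s; B=c
    Y=X[B]; m=Y.mean(0); n=np.linalg.svd(Y-m,full_matrices=False)[2][2]; n*=np.sign(n[2])
    return n,m,best,Y
E
python3 - <<'E'
from h import *
o,e,M=st()
p=bot.read_camera('wrist'); n,m,b,Y=ringfit(p,(252,272,395,385)); print(n,m,b,Y.min(0),Y.max(0))
print('tilt deg along a',np.degrees(np.arcsin(n[:2]@M[:2,0])),'along y',np.degrees(np.arcsin(n[:2]@M[:2,1])))
E
```

```text
[-0.0925 -0.1363  0.9863] [0.4265 0.1888 0.078 ] 1172 [0.4072 0.1698 0.0744] [0.4538 0.2106 0.0822]
tilt deg along a -8.932351465382 along y -3.1530082051758903
```

Run:
```python
from h import *
o,e,M=st()
p=bot.read_camera('wrist')
X,u,v=cloud(p)
for r in list(range(278,412,8)):
    k=(abs(u-323)<4)&(v==r); 
    if k.any(): x=np.median(X[k],0); print(r,'a %.4f z %.4f'%((x-e)@M[:,0],x[2]))
for c in list(range(240,410,12)):
    k=(abs(u-c)<3)&(abs(v-338)<3)
    if k.any(): x=np.median(X[k],0); print(c,'y %.4f z %.4f'%((x-e)@M[:,1],x[2]))
p=bot.read_camera('side'); X,m=insert(p); 
d=(X-e)@M; 
for z in np.arange(0,.11,.01):
    k=abs(X[:,2]-z)<.004
    if k.sum()>8: print('z %.2f'%z,'a %.4f %.4f y %.4f %.4f'%(*np.percentile(d[k,0],[3,97]),*np.percentile(d[k,1],[3,97])),k.sum())
```

```text
278 a 0.0087 z 0.0695
286 a 0.0080 z 0.0768
294 a 0.0055 z 0.0793
302 a 0.0010 z 0.0785
310 a -0.0032 z 0.0776
318 a -0.0077 z 0.0775
326 a -0.0123 z 0.0771
334 a -0.0174 z 0.0763
342 a -0.0219 z 0.0757
350 a -0.0269 z 0.0754
358 a 0.0030 z 0.1205
366 a 0.0031 z 0.1246
374 a 0.0015 z 0.1268
382 a -0.0007 z 0.1279
390 a -0.0046 z 0.1269
398 a -0.0087 z 0.1261
406 a -0.0116 z 0.1265
240 y -0.0301 z 0.1103
252 y -0.0255 z 0.1106
264 y -0.0212 z 0.1110
276 y -0.0168 z 0.1112
288 y -0.0153 z 0.0859
300 y -0.0104 z 0.0800
312 y -0.0052 z 0.0768
324 y 0.0005 z 0.0761
336 y 0.0063 z 0.0774
348 y 0.0117 z 0.0811
360 y 0.0166 z 0.0881
372 y 0.0179 z 0.1108
384 y 0.0222 z 0.1113
396 y 0.0267 z 0.1105
408 y 0.0304 z 0.1127
z 0.08 a -0.0319 0.0112 y -0.0167 0.0136 155
z 0.09 a -0.0244 0.0109 y -0.0230 0.0215 57
z 0.10 a -0.0107 0.0106 y -0.0230 0.0239 26
```

Request:
{"name": "send_rows", "arguments": {
  "deltas": "0.025 0 0.01 0; 0.05 0 0.03 0; 0.07 0 0.05 0; 0.07 0 0.06 0; 0.07 0 0.065 0"
}}

```text
t: 7.35
eef_pos: [0.445, 0.2666, 0.0201]
tool_rot: [-0.0, 0.791, 0.612, -0.0]
contact_force: [-9.0, 2.2, 38.4]
gripper_width: 0.708
grasp_force: 30.5
```

Request:
{"name": "send_rows", "arguments": {
  "deltas": "0 0 0 0; 0 0 0 0; 0 0 0 0; 0 0 0 0",
  "claw": 0.9
}}

```text
t: 7.75
eef_pos: [0.446, 0.2651, 0.0211]
tool_rot: [0.0, 0.791, 0.611, 0.0]
contact_force: [0.5, 0.6, -0.8]
gripper_width: 0.901
grasp_force: 0.0
```

Run:
```python
from h import *
show()
o,e,M=st()
p=bot.read_camera('wrist'); X,u,v=cloud(p)
d=(X-e)@M
for r in range(180,420,10):
    k=(abs(u-323)<4)&(v==r)
    if k.any(): x=np.median(X[k],0); print(r,'a %.4f y %.4f z %.4f'%((x-e)@M[:,0],(x-e)@M[:,1],x[2]))
```

```text
t 7.75 tcp [0.446  0.2651 0.0211] x [0.2524 0.9676 0.0001] y [ 0.9676 -0.2524  0.0008] z [ 0.0008 -0.0001 -1.    ] F [ 0.5018  0.592  -0.7951] T [ 0.0251 -0.0034 -0.0057] w 0.9006544921583758 0.0
180 a 0.0540 y 0.0001 z 0.0000
190 a 0.0495 y 0.0001 z -0.0004
200 a 0.0449 y 0.0002 z -0.0002
210 a 0.0402 y 0.0002 z -0.0001
220 a 0.0358 y 0.0002 z 0.0006
230 a 0.0309 y 0.0001 z 0.0000
240 a 0.0261 y 0.0001 z -0.0002
250 a 0.0209 y 0.0002 z 0.0005
260 a 0.0158 y 0.0002 z -0.0001
270 a 0.0109 y 0.0003 z 0.0003
280 a 0.0091 y 0.0001 z 0.0079
290 a 0.0069 y 0.0000 z 0.0136
300 a 0.0022 y 0.0003 z 0.0144
310 a -0.0034 y 0.0001 z 0.0134
320 a -0.0091 y 0.0001 z 0.0125
330 a -0.0149 y 0.0000 z 0.0117
340 a -0.0207 y 0.0001 z 0.0112
350 a 0.0044 y 0.0003 z 0.0533
360 a 0.0038 y 0.0002 z 0.0581
370 a 0.0028 y 0.0002 z 0.0617
380 a -0.0007 y 0.0002 z 0.0623
390 a -0.0060 y 0.0002 z 0.0609
400 a -0.0100 y 0.0002 z 0.0612
410 a -0.0174 y 0.0003 z 0.0578
```

Request:
{"name": "send_rows", "arguments": {
  "deltas": "0.0125 0 0 0; 0.0125 0 0 0"
}}

```text
t: 8.0
eef_pos: [0.4494, 0.2801, 0.0212]
tool_rot: [-0.001, 0.791, 0.612, 0.001]
contact_force: [-0.7, -0.2, 0.4]
gripper_width: 0.895
grasp_force: 0.0
```

Request:
{"name": "send_rows", "arguments": {
  "deltas": "0 0 0 0; 0 0 0 0; 0 0 0 0; 0 0 0 0",
  "claw": 0.5,
  "force": 20
}}

```text
t: 8.4
eef_pos: [0.4488, 0.2781, 0.0209]
tool_rot: [-0.0, 0.791, 0.612, 0.0]
contact_force: [0.2, 0.9, 2.6]
gripper_width: 0.71
grasp_force: 21.1
```

Request:
{"name": "send_rows", "arguments": {
  "deltas": "0 0 -0.015 0; 0 0 -0.035 0; 0 0 -0.06 0; 0 0 -0.085 0; 0 0 -0.1 0"
}}

```text
t: 8.9
eef_pos: [0.4489, 0.2776, 0.1227]
tool_rot: [0.0, 0.791, 0.612, 0.001]
contact_force: [0.6, 0.1, -2.7]
gripper_width: 0.706
grasp_force: 22.5
```

```bash
cat >> h.py <<'E'
def prof(p,rows=range(220,420,12)):
    o,e,M=st(); X,u,v=cloud(p)
    for r in rows:
        k=(abs(u-323)<4)&(v==r)
        if k.any(): x=np.median(X[k],0); print(r,'a %.4f y %.4f z %.4f'%((x-e)@M[:,0],(x-e)@M[:,1],x[2]))
E
python3 - <<'E'
from h import *
show(); p=bot.read_camera('wrist'); save(p,'w4.png'); prof(p)
E
```

```text
t 8.9 tcp [0.4489 0.2776 0.1227] x [0.2519 0.9678 0.0006] y [ 0.9678 -0.2519  0.0011] z [ 0.0012  0.0003 -1.    ] F [ 0.6312  0.0586 -2.6525] T [ 0.2163 -0.0517  0.0264] w 0.7061131896451679 22.541915404144675
220 a 0.0060 y -0.0007 z 0.0002
232 a -0.0035 y -0.0008 z 0.0000
244 a -0.0132 y -0.0007 z 0.0001
256 a -0.0232 y -0.0007 z 0.0000
268 a -0.0338 y -0.0007 z -0.0005
280 a -0.0441 y -0.0007 z -0.0003
292 a -0.0547 y -0.0009 z -0.0002
304 a -0.0029 y -0.0005 z 0.1123
316 a -0.0070 y -0.0005 z 0.1159
328 a -0.0144 y -0.0007 z 0.1142
340 a -0.0228 y -0.0005 z 0.1113
352 a -0.0306 y -0.0006 z 0.1101
364 a -0.0397 y -0.0006 z 0.1077
376 a -0.0487 y -0.0004 z 0.1056
388 a -0.0129 y -0.0002 z 0.1550
400 a -0.0143 y -0.0003 z 0.1593
412 a -0.0158 y -0.0005 z 0.1629
```

Request:
{"name": "send_rows", "arguments": {
  "deltas": "0 0 -0.05 0; 0 0 -0.005 0; 0 0 -0.05 0; 0 0 -0.005 0; 0 0 -0.05 0"
}}

```text
t: 9.45
eef_pos: [0.4423, 0.272, 0.1563]
tool_rot: [-0.004, 0.791, 0.611, -0.014]
contact_force: [-1.5, -4.7, -4.4]
gripper_width: 0.699
grasp_force: 25.9
```

Run:
```python
from h import *
show(); p=bot.read_camera('wrist'); save(p,'w5.png'); prof(p,range(290,420,10))
```

```text
t 9.45 tcp [0.4423 0.272  0.1563] x [ 0.2522  0.9675 -0.0172] y [ 0.9673 -0.2525 -0.0236] z [-0.0271 -0.0107 -0.9996] F [-1.4941 -4.6586 -4.4442] T [-0.6239  0.1717  0.0121] w 0.6993635899540229 25.87593175470829
290 a 0.0082 y -0.0030 z 0.1613
300 a 0.0028 y -0.0032 z 0.1600
310 a -0.0384 y -0.0040 z 0.0991
320 a -0.0373 y -0.0040 z 0.1121
330 a -0.0366 y -0.0038 z 0.1233
340 a -0.0355 y -0.0035 z 0.1337
350 a -0.0352 y -0.0032 z 0.1426
360 a -0.0351 y -0.0033 z 0.1506
370 a -0.0349 y -0.0032 z 0.1579
380 a -0.0364 y -0.0031 z 0.1627
390 a -0.0411 y -0.0033 z 0.1638
400 a -0.2062 y -0.0055 z 0.0000
410 a -0.2190 y -0.0055 z 0.0005
```

Request:
{"name": "send_rows", "arguments": {
  "deltas": "0 0 0 0; 0 0 0 0; 0 0 0 0; 0 0 0 0; 0 0 0 0"
}}

```text
t: 10.0
eef_pos: [0.4485, 0.2774, 0.1706]
tool_rot: [0.0, 0.791, 0.612, -0.0]
contact_force: [0.2, -0.3, -3.0]
gripper_width: 0.703
grasp_force: 25.8
```

Run:
```python
from h import *
show(); p=bot.read_camera('wrist'); save(p,'w6.png'); prof(p,range(280,420,10))
```

```text
t 10.0 tcp [0.4485 0.2774 0.1706] x [ 0.2516  0.9678 -0.0005] y [ 0.9678 -0.2516  0.0003] z [ 0.0002 -0.0005 -1.    ] F [ 0.186  -0.295  -3.0099] T [ 0.0293 -0.0212 -0.023 ] w 0.7030817521058706 25.81618704367429
280 a 0.0183 y 0.0001 z 0.1766
290 a 0.0138 y 0.0001 z 0.1768
300 a 0.0093 y -0.0000 z 0.1768
310 a -0.0278 y 0.0002 z 0.1206
320 a -0.0286 y 0.0001 z 0.1310
330 a -0.0287 y 0.0000 z 0.1404
340 a -0.0286 y 0.0001 z 0.1498
350 a -0.0286 y 0.0002 z 0.1583
360 a -0.0292 y 0.0002 z 0.1650
370 a -0.0295 y 0.0003 z 0.1718
380 a -0.0320 y 0.0003 z 0.1756
390 a -0.0378 y 0.0001 z 0.1753
400 a -0.2094 y 0.0003 z -0.0003
410 a -0.2230 y 0.0004 z -0.0002
```

View pics/w6.png

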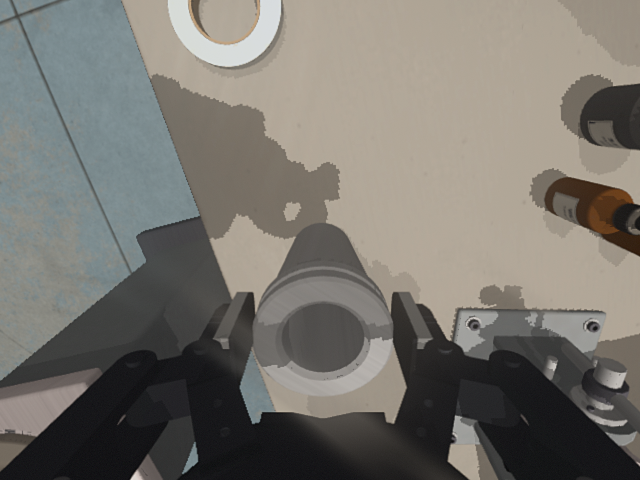

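Request:
{"name": "send_rows", "arguments": {
  "deltas": "0 0 0.025 0; 0 0 0.05 0; 0 0 0.062 0; 0 0 0.066 0; 0 0 0.0675 0"
}}

```text
t: 10.55
eef_pos: [0.4488, 0.278, 0.1033]
tool_rot: [-0.0, 0.791, 0.612, 0.0]
contact_force: [0.5, -0.2, -2.2]
gripper_width: 0.696
grasp_force: 25.8
```

Request:
{"name": "send_rows", "arguments": {
  "deltas": "0 0 0.0005 0; 0 0 0.001 0; 0 0 0.0015 0; 0 0 0.0015 0"
}}

```text
t: 10.95
eef_pos: [0.449, 0.2778, 0.102]
tool_rot: [0.0, 0.791, 0.612, 0.0]
contact_force: [0.6, -0.5, -2.0]
gripper_width: 0.703
grasp_force: 25.8
```

Request:
{"name": "send_rows", "arguments": {
  "deltas": "0 0 0.0007 0; 0 0 0.0015 0; 0 0 0.0015 0"
}}

```text
t: 11.25
eef_pos: [0.449, 0.2785, 0.1007]
tool_rot: [-0.0, 0.791, 0.612, 0.001]
contact_force: [-0.2, 1.4, 1.6]
gripper_width: 0.703
grasp_force: 26.2
```

Request:
{"name": "send_rows", "arguments": {
  "deltas": "0 0 0.0003 0; 0 0 0.0003 0; 0 0 0.0003 0; 0 0 0.0003 0",
  "claw": 0.85
}}

```text
t: 11.65
eef_pos: [0.4487, 0.2776, 0.0998]
tool_rot: [0.0, 0.791, 0.612, -0.0]
contact_force: [-0.1, 0.7, -0.8]
gripper_width: 0.846
grasp_force: 0.0
```

Run:
```python
from h import *
show(); p=bot.read_camera('wrist'); prof(p,range(230,420,10))
o,e,M=st(); n,m,b,Y=ringfit(p,(250,290,395,420)); print(n,m,b)
c=cv2.minEnclosingCircle(Y[:,:2].astype(np.float32)); print(c, 'off',(np.array(c[0])-e[:2])@M[:2,:2])
```

```text
t 11.65 tcp [0.4487 0.2776 0.0998] x [ 0.2517  0.9678 -0.0001] y [ 0.9678 -0.2517 -0.    ] z [-0.     -0.0001 -1.    ] F [-0.1241  0.6925 -0.8118] T [ 0.0025  0.0163 -0.0275] w 0.845639967376541 0.0
230 a 0.0145 y 0.0002 z 0.0271
240 a 0.0173 y 0.0002 z 0.0536
250 a 0.0192 y 0.0002 z 0.0739
260 a 0.0225 y 0.0003 z 0.0952
270 a 0.0223 y 0.0001 z 0.1053
280 a 0.0182 y 0.0002 z 0.1059
290 a 0.0137 y 0.0001 z 0.1060
300 a -0.0263 y 0.0002 z 0.0407
310 a -0.0260 y 0.0002 z 0.0527
320 a -0.0263 y 0.0003 z 0.0632
330 a -0.0262 y 0.0003 z 0.0730
340 a -0.0258 y 0.0002 z 0.0828
350 a -0.0259 y 0.0004 z 0.0908
360 a -0.0256 y 0.0002 z 0.0987
370 a -0.0265 y 0.0002 z 0.1044
380 a -0.0308 y 0.0002 z 0.1059
390 a -0.0358 y 0.0002 z 0.1062
400 a -0.1422 y 0.0003 z -0.0001
410 a -0.1526 y 0.0002 z -0.0001
[-0.      0.0089  1.    ] [0.4453 0.2672 0.1059] 4758
((0.44593870639801025, 0.27080193161964417), 0.03089255839586258) off [-0.0073 -0.001 ]
```

Run:
```python
from h import *
o,e,M=st()
p=bot.read_camera('wrist'); X,u,v=cloud(p); d=(X-e)@M
for s in (-1,1):
    k=(s*d[:,1]>.033)&(s*d[:,1]<.05)&(abs(d[:,0])<.013)&(X[:,2]>.03)
    print(s,k.sum(),d[k].min(0),d[k].max(0)); 
    h=np.histogram(d[k,2],12); print(h[0],h[1]*1000)
# look for pot from top and wrist: rim
t=bot.read_camera('top'); s=bot.read_camera('side')
for n,c in(('t',t),('s',s)):
    for q in ['pot_rim','lever_ball','pot']: print(n,q,[(np.array(r['xyz']),round(r['confidence'],2)) for r in bot.landmark_of(c,q)[:1]])
```

```text
-1 5881 [-0.0129 -0.05   -0.0731] [ 0.013  -0.033   0.0002]
[ 211  106  452 1383  518  543  555  603  529  444  364  173] [-73.0692 -66.9675 -60.8657 -54.764  -48.6623 -42.5605 -36.4588 -30.3571
 -24.2553 -18.1536 -12.0519  -5.9501   0.1516]
1 5823 [-0.0129  0.033  -0.0731] [0.013  0.05   0.0009]
[ 198  111  478 1340  515  553  575  585  495  450  364  159] [-73.073  -66.9111 -60.7491 -54.5871 -48.4251 -42.2631 -36.1011 -29.9391
 -23.7771 -17.6152 -11.4532  -5.2912   0.8708]
t pot_rim [(array([0.5957, 0.0528, 0.1349]), 0.7)]
t lever_ball []
t pot [(array([0.5999, 0.049 , 0.1011]), 0.94)]
s pot_rim [(array([0.5971, 0.0513, 0.1279]), 0.62)]
s lever_ball [(array([0.6192, 0.1283, 0.1807]), 0.65)]
s pot [(array([0.6006, 0.0496, 0.1021]), 0.82)]
```

Request:
{"name": "send_rows", "arguments": {
  "deltas": "-0.0035 0 0.003 0; -0.0075 0 0.006 0; -0.0075 0 0.0095 0; -0.0075 0 0.0095 0"
}}

```text
t: 12.55
eef_pos: [0.4465, 0.2699, 0.0897]
tool_rot: [-0.0, 0.791, 0.612, -0.001]
contact_force: [0.2, 0.1, -0.3]
gripper_width: 0.852
grasp_force: 0.0
```

Request:
{"name": "send_rows", "arguments": {
  "deltas": "0 0 0 0; 0 0 0 0; 0 0 0 0; 0 0 0 0",
  "claw": 0.5,
  "force": 35
}}

```text
t: 12.95
eef_pos: [0.4468, 0.2707, 0.0905]
tool_rot: [-0.0, 0.791, 0.612, 0.0]
contact_force: [-1.0, 0.7, 0.5]
gripper_width: 0.708
grasp_force: 38.6
```

Request:
{"name": "send_rows", "arguments": {
  "deltas": "0 0 -0.02 0; 0 0 -0.06 0; 0 0 -0.1 0; 0 0 -0.13 0; 0 0 -0.15 0"
}}

```text
t: 13.45
eef_pos: [0.4471, 0.2707, 0.2424]
tool_rot: [0.0, 0.791, 0.612, 0.001]
contact_force: [0.5, -0.4, -3.0]
gripper_width: 0.708
grasp_force: 40.0
```

Run:
```python
from h import *
show(); p=bot.read_camera('wrist'); save(p,'w7.png'); prof(p,range(230,420,12))
o,e,M=st(); n,m,b,Y=ringfit(p,(250,290,395,460)); print(n,m,b)
c=cv2.minEnclosingCircle(Y[:,:2].astype(np.float32)); print(c, 'off',(np.array(c[0])-e[:2])@M[:2,:2])
X,u,v=cloud(p); d=(X-e)@M
for s in (-1,1):
    k=(s*d[:,1]>.032)&(s*d[:,1]<.046)&(abs(d[:,0])<.013)&(X[:,2]>.08); print(np.percentile(d[k,2],[99,99.9,100]))
# ball and pot rim from this wrist view
for q in ['pot_rim','lever_ball','pot']: print(q,[(np.array(r['xyz']),round(r['confidence'],2)) for r in bot.landmark_of(p,q)[:1]])
# rim by depth cloud from top: points with z in .128..0.134 near
t=bot.read_camera('top'); X,u,v=cloud(t); k=(abs(X[:,2]-.131)<.004)&(np.linalg.norm(X[:,:2]-[.598,.051],axis=1)<.055); Y=X[k]; print(len(Y),Y.min(0),Y.max(0));
```

```text
t 13.45 tcp [0.4471 0.2707 0.2424] x [0.2516 0.9678 0.0012] y [ 0.9678 -0.2516  0.0017] z [ 0.0019  0.0007 -1.    ] F [ 0.532  -0.3593 -2.9905] T [ 0.0641 -0.1004 -0.0152] w 0.7082298627202913 39.95217933668755
230 a 0.0227 y -0.0007 z 0.1988
242 a 0.0250 y -0.0007 z 0.2252
254 a 0.0281 y -0.0006 z 0.2480
266 a 0.0272 y -0.0005 z 0.2578
278 a 0.0225 y -0.0006 z 0.2580
290 a 0.0169 y -0.0004 z 0.2565
302 a -0.0202 y -0.0007 z 0.1988
314 a -0.0202 y -0.0006 z 0.2119
326 a -0.0206 y -0.0006 z 0.2226
338 a -0.0200 y -0.0005 z 0.2336
350 a -0.0197 y -0.0007 z 0.2435
362 a -0.0203 y -0.0007 z 0.2509
374 a -0.0215 y -0.0005 z 0.2570
386 a -0.0269 y -0.0006 z 0.2578
398 a -0.2748 y -0.0013 z 0.0001
410 a -0.2953 y -0.0008 z -0.0006
[-0.0117 -0.0049  0.9999] [0.4477 0.2648 0.2577] 4124
((0.44676512479782104, 0.269941508769989), 0.030947495251893997) off [-0.002  -0.0009]
[-0.0004  0.0027  0.0031]
[-0.0009  0.0025  0.0032]
pot_rim []
lever_ball [(array([0.6166, 0.1284, 0.182 ]), 0.61)]
pot []
448 [ 0.5563 -0.0024  0.127 ] [0.6393 0.1057 0.135 ]
```

Request:
{"name": "send_rows", "arguments": {
  "deltas": "-0.03 0.01 -0.03 0; -0.075 0.02 -0.05 0; -0.12 0.035 -0.05 0; -0.165 0.05 -0.05 0; -0.205 0.075 -0.05 0"
}}

```text
t: 14.2
eef_pos: [0.4659, 0.0508, 0.2888]
tool_rot: [-0.0, 0.791, 0.612, -0.002]
contact_force: [1.1, 0.6, -2.3]
gripper_width: 0.707
grasp_force: 40.5
```

Request:
{"name": "send_rows", "arguments": {
  "deltas": "-0.03 0.035 0 0; -0.05 0.075 0.01 0; -0.06 0.11 0.02 0; -0.06 0.126 0.022 0; -0.06 0.126 0.022 0"
}}

```text
t: 14.7
eef_pos: [0.575, -0.0381, 0.265]
tool_rot: [-0.002, 0.792, 0.611, -0.001]
contact_force: [-0.8, 0.2, -2.7]
gripper_width: 0.705
grasp_force: 40.5
```

Run:
```python
from h import *
show(); p=bot.read_camera('wrist'); save(p,'w8.png')
for q in ['pot_rim','lever_ball','pot','stand']: print(q,[(np.array(r['xyz']),round(r['confidence'],2)) for r in bot.landmark_of(p,q)[:1]])
o,e,M=st(); X,u,v=cloud(p); k=(abs(X[:,2]-.132)<.003)&(np.linalg.norm(X[:,:2]-[.598,.051],axis=1)<.05); print(k.sum(), u[k].min(),u[k].max(),v[k].min(),v[k].max(), X[k].min(0),X[k].max(0),np.median(X[k],0))
```

```text
t 14.7 tcp [ 0.575  -0.0381  0.265 ] x [ 0.2539  0.9672 -0.0001] y [ 0.9672 -0.2539 -0.0046] z [-0.0044  0.0011 -1.    ] F [-0.7668  0.1525 -2.7467] T [0.0018 0.0257 0.0123] w 0.7049078385587327 40.510751826222986
pot_rim [(array([0.6011, 0.0475, 0.1308]), 0.65)]
lever_ball [(array([ 0.5977,  0.0461, -0.001 ]), 0.5)]
pot [(array([0.6012, 0.0521, 0.1048]), 0.95)]
stand [(array([0.595 , 0.0492, 0.0044]), 0.91)]
5003 266 383 26 162 [0.5565 0.0079 0.129 ] [0.6404 0.0986 0.135 ] [0.611  0.0498 0.1309]
```

View pics/w8.png

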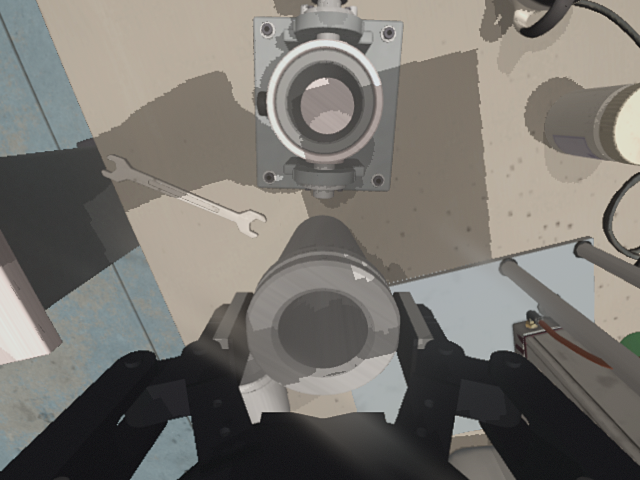

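```bash
cat >> h.py <<'E'
def annulus(P,c0,ri,ro):
    f=lambda c:(lambda r:np.maximum(r-ro,0)+np.maximum(ri-r,0))(np.linalg.norm(P-c,axis=1))
    g=lambda s:np.r_[f(s[:2])]
    return least_squares(g,c0,loss='soft_l1',f_scale=.0005,x_scale=.001).x
def kasa(P):
    A=np.c_[2*P,np.ones(len(P))]; s=np.linalg.lstsq(A,(P**2).sum(1),rcond=None)[0]; return s[:2],np.sqrt(s[2]+s[:2]@s[:2])
def edge(P,c0,n=60,lo=None):
    # outermost/innermost radius per angular bin, about c0 -> circle fit
    d=P-c0; th=np.arctan2(d[:,1],d[:,0]); r=np.linalg.norm(d,axis=1); b=((th+np.pi)/(2*np.pi)*n).astype(int)%n
    pts_o=[];pts_i=[]
    for i in range(n):
        k=b==i
        if k.sum()<4: continue
        j=np.nonzero(k)[0]; pts_o.append(P[j[np.argmax(r[j])]]); pts_i.append(P[j[np.argmin(r[j])]])
    return kasa(np.array(pts_o)),kasa(np.array(pts_i)),len(pts_o)
E
cat > look.py <<'E'
from h import *
p=bot.read_camera('wrist'); show(); o,e,M=st(); X,u,v=cloud(p)
def rep(n,P,c0,ri,ro):
    c=annulus(P,c0,ri,ro); c=annulus(P[np.linalg.norm(P-c,axis=1)<ro+.002],c,ri,ro)
    print(n,'annulus',c,(c-e[:2])@M[:2,:2],'edges',*[(x[0],(x[0]-e[:2])@M[:2,:2],x[1]) for x in edge(P[np.linalg.norm(P-c,axis=1)<ro+.002],c)[:2]],len(P)); return c
k=(abs(X[:,2]-.131)<.003)&(np.linalg.norm(X[:,:2]-[.599,.05],axis=1)<.046)
c=rep('rim',X[k][:,:2],[.599,.05],.036,.042)
r=np.linalg.norm(X[:,:2]-c,axis=1)
for a in np.arange(.016,.043,.002):
    k=(abs(r-a)<.001)&(X[:,2]<.14)&(X[:,2]>.0); 
    if k.sum(): print('r %.3f z'%a,np.percentile(X[k,2],[10,50,90]),k.sum())
k=(abs(X[:,2]-(e[2]+.0155))<.003)&(np.linalg.norm(X[:,:2]-e[:2],axis=1)<.0325)&(abs((X-e)@M[:,1])<.0305)
rep('ins',X[k][:,:2],e[:2],.018,.031)
E
python3 look.py
```

```text
t 15.0 tcp [ 0.5739 -0.0359  0.2684] x [ 0.2504  0.9682 -0.0004] y [ 0.9682 -0.2504 -0.0001] z [-0.0002 -0.0003 -1.    ] F [-0.2993 -0.0442 -2.5421] T [ 0.0443 -0.0016 -0.0068] w 0.7113320374220894 40.508926645852625
rim annulus [0.5964 0.0499] [0.0886 0.0003] edges (array([0.5983, 0.0499]), array([0.0892, 0.0021]), np.float64(0.04194788346662447)) (array([0.5981, 0.05  ]), array([0.0892, 0.0019]), np.float64(0.02741489677162504)) 5667
r 0.016 z [0.0333 0.0346 0.0358] 219
r 0.018 z [0.0334 0.0348 0.036 ] 255
r 0.020 z [0.0336 0.0358 0.0904] 427
r 0.022 z [0.0341 0.0871 0.1049] 540
r 0.024 z [0.0349 0.1029 0.1192] 722
r 0.026 z [0.0357 0.1129 0.1278] 955
r 0.028 z [0.0367 0.1231 0.1293] 1186
r 0.030 z [0.1229 0.1292 0.1309] 883
r 0.032 z [0.1279 0.1296 0.1313] 783
r 0.034 z [0.1271 0.1296 0.1313] 841
r 0.036 z [0.1283 0.1303 0.1316] 946
r 0.038 z [0.1294 0.1311 0.1329] 1025
r 0.040 z [0.1296 0.132  0.1338] 902
r 0.042 z [0.1309 0.1329 0.1342] 504
ins annulus [ 0.5738 -0.0362] [-0.0004 -0.    ] edges (array([ 0.5737, -0.0363]), array([-0.0004, -0.0001]), np.float64(0.031040391622416813)) (array([ 0.5736, -0.0361]), array([-0.0003, -0.0002]), np.float64(0.017807911979688427)) 11335
```

Request:
{"name": "send_rows", "arguments": {
  "deltas": "0.03 0.001 0 0; 0.07 0.0021 0 0; 0.0896 0.0021 0 0; 0.0896 0.0021 0.02 0; 0.0896 0.0021 0.035 0"
}}

```text
t: 15.5
eef_pos: [0.5988, 0.0507, 0.2331]
tool_rot: [0.0, 0.79, 0.613, 0.0]
contact_force: [-0.6, -1.1, -2.9]
gripper_width: 0.704
grasp_force: 40.5
```

Request:
{"name": "send_rows", "arguments": {
  "deltas": "0 0 0 0; 0 0 0 0; 0 0 0 0"
}}

```text
t: 15.8
eef_pos: [0.5996, 0.0491, 0.2342]
tool_rot: [0.0, 0.791, 0.611, 0.0]
contact_force: [-0.5, 0.5, -2.9]
gripper_width: 0.704
grasp_force: 40.5
```

```bash
python3 -c "
from h import *
show(); go([.5984,.0504,.175])"
```

```text
t 15.8 tcp [0.5996 0.0491 0.2342] x [0.2527 0.9676 0.0002] y [ 0.9676 -0.2527  0.0012] z [ 0.0012 -0.0001 -1.    ] F [-0.5498  0.4891 -2.858 ] T [-0.0645 -0.0472 -0.0387] w 0.7041993138088252 40.45682989060879
d [ 0.001  -0.0016  0.0592] spin 0
```

Request:
{"name": "send_rows", "arguments": {
  "deltas": "0 0 0.02 0; 0 0 0.035 0; 0 0 0.047 0; 0 0 0.055 0; 0 0 0.059 0"
}}

```text
t: 16.3
eef_pos: [0.5992, 0.0496, 0.1736]
tool_rot: [-0.0, 0.791, 0.612, -0.0]
contact_force: [-0.2, -0.1, -2.2]
gripper_width: 0.702
grasp_force: 40.5
```

Request:
{"name": "send_rows", "arguments": {
  "deltas": "0 0 0.002 0; 0 0 0.004 0; 0 0 0.006 0; 0 0 0.008 0; 0 0 0.008 0"
}}

```text
t: 16.8
eef_pos: [0.5995, 0.0497, 0.1664]
tool_rot: [0.0, 0.791, 0.612, 0.0]
contact_force: [1.4, -0.7, -2.8]
gripper_width: 0.705
grasp_force: 40.5
```

```bash
python3 -c "
from h import *
show(); o,e,M=st(); print('F tool',np.array(o['contact_force'])@M)"
```

```text
t 16.8 tcp [0.5995 0.0497 0.1664] x [0.2516 0.9678 0.0003] y [ 0.9678 -0.2516  0.0006] z [ 0.0006  0.0002 -1.    ] F [ 1.4251 -0.6761 -2.8226] T [ 0.0284 -0.2057  0.0228] w 0.7051041044144052 40.547411881852895
F tool [-0.2966  1.5478  2.8234]
```

Request:
{"name": "send_rows", "arguments": {
  "deltas": "0 0 0.001 0; 0 0 0.002 0; 0 0 0.003 0; 0 0 0.004 0; 0 0 0.004 0"
}}

```text
t: 17.3
eef_pos: [0.5994, 0.0497, 0.1623]
tool_rot: [0.0, 0.791, 0.612, 0.0]
contact_force: [1.2, -1.0, -2.8]
gripper_width: 0.705
grasp_force: 40.6
```

```bash
cat > f.py <<'E'
from h import *
o,e,M=st(); print(e,'F tool',np.array(o['contact_force'])@M,'T tool',np.array(o['torque'])@M,o['t'])
E
python3 f.py
```

```text
[0.5994 0.0497 0.1623] F tool [-0.6649  1.4135  2.8129] T tool [-0.4186  0.3     0.0175] 17.3
```

Request:
{"name": "send_rows", "arguments": {
  "deltas": "0 0 0 0; 0 0 0 0",
  "force": 20
}}

```text
t: 17.5
eef_pos: [0.5994, 0.0497, 0.1624]
tool_rot: [0.0, 0.791, 0.612, 0.0]
contact_force: [1.5, 0.9, -3.7]
gripper_width: 0.709
grasp_force: 40.6
```

```bash
python3 f.py
```

```text
[0.5994 0.0497 0.1624] F tool [1.2592 1.1863 3.667 ] T tool [-0.425   0.244   0.0105] 17.5
```

Request:
{"name": "send_rows", "arguments": {
  "deltas": "0 0.0005 0 0; 0 0.001 0 0; 0 0.001 0 0"
}}

```text
t: 17.8
eef_pos: [0.6, 0.0493, 0.1622]
tool_rot: [-0.0, 0.791, 0.612, -0.0]
contact_force: [0.6, 0.0, -2.6]
gripper_width: 0.708
grasp_force: 40.5
```

```bash
python3 f.py
```

```text
[0.6    0.0493 0.1622] F tool [0.1876 0.5664 2.613 ] T tool [-0.1281  0.1338  0.0002] 17.8
```

Request:
{"name": "send_rows", "arguments": {
  "deltas": "0.0003 0.0003 0 0; 0.0006 0.0005 0 0; 0.0006 0.0005 0 0"
}}

```text
t: 18.1
eef_pos: [0.6006, 0.0497, 0.1622]
tool_rot: [-0.0, 0.791, 0.612, -0.0]
contact_force: [-0.5, 0.3, -2.8]
gripper_width: 0.7
grasp_force: 40.5
```

```bash
python3 f.py
```

```text
[0.6006 0.0497 0.1622] F tool [ 0.1544 -0.5508  2.7972] T tool [ 0.0383  0.0408 -0.0289] 18.1
```

Request:
{"name": "send_rows", "arguments": {
  "deltas": "0 0 0.001 0; 0 0 0.002 0; 0 0 0.003 0; 0 0 0.003 0"
}}

```text
t: 18.5
eef_pos: [0.6007, 0.0498, 0.1591]
tool_rot: [-0.0, 0.791, 0.612, -0.0]
contact_force: [-1.5, 0.3, -2.4]
gripper_width: 0.706
grasp_force: 40.5
```

```bash
python3 f.py
```

```text
[0.6007 0.0498 0.1591] F tool [-0.1447 -1.5542  2.3956] T tool [ 0.1601  0.052  -0.0042] 18.5
```

Request:
{"name": "send_rows", "arguments": {
  "deltas": "0.0001 -0.0003 0.0005 0; 0.0001 -0.0003 0.001 0; 0.0001 -0.0003 0.0015 0; 0.0001 -0.0003 0.002 0; 0.0001 -0.0003 0.002 0"
}}

```text
t: 19.0
eef_pos: [0.6005, 0.05, 0.1573]
tool_rot: [-0.0, 0.791, 0.612, -0.0]
contact_force: [-0.8, 0.2, -2.9]
gripper_width: 0.707
grasp_force: 40.6
```

```bash
python3 f.py
```

```text
[0.6005 0.05   0.1573] F tool [-0.0017 -0.8602  2.9057] T tool [0.1264 0.0438 0.0256] 19.0
```

Request:
{"name": "send_rows", "arguments": {
  "deltas": "0 0 0.0005 0; 0 0 0.001 0; 0 0 0.0015 0; 0 0 0.0015 0"
}}

```text
t: 19.4
eef_pos: [0.6005, 0.05, 0.1558]
tool_rot: [-0.0, 0.791, 0.612, -0.0]
contact_force: [0.1, -0.2, -3.6]
gripper_width: 0.705
grasp_force: 40.5
```

```bash
python3 f.py
```

```text
[0.6005 0.05   0.1558] F tool [-0.1346  0.1051  3.5807] T tool [ 0.1351  0.1075 -0.0399] 19.4
```

Request:
{"name": "send_rows", "arguments": {
  "deltas": "0.0002 -0.0002 0.0003 0; 0.0002 -0.0002 0.0006 0; 0.0002 -0.0002 0.001 0; 0.0002 -0.0002 0.001 0"
}}

```text
t: 19.8
eef_pos: [0.6004, 0.0502, 0.1548]
tool_rot: [0.0, 0.791, 0.612, -0.0]
contact_force: [0.5, 0.2, -2.3]
gripper_width: 0.704
grasp_force: 40.5
```

```bash
python3 f.py
```

```text
[0.6004 0.0502 0.1548] F tool [0.2705 0.4002 2.2947] T tool [0.0686 0.0373 0.0029] 19.8
```

Request:
{"name": "send_rows", "arguments": {
  "deltas": "0 0 0.0004 0; 0 0 0.0008 0; 0 0 0.0008 0"
}}

```text
t: 20.1
eef_pos: [0.6004, 0.0502, 0.154]
tool_rot: [-0.0, 0.791, 0.612, -0.0]
contact_force: [-0.7, 0.2, -2.8]
gripper_width: 0.704
grasp_force: 40.5
```

```bash
python3 f.py
```

```text
[0.6004 0.0502 0.154 ] F tool [ 0.0532 -0.7427  2.7551] T tool [0.0865 0.0572 0.0062] 20.1
```

Request:
{"name": "send_rows", "arguments": {
  "deltas": "0.0001 -0.0001 0.0003 0; 0.0001 -0.0001 0.0006 0; 0.0001 -0.0001 0.0006 0"
}}

```text
t: 20.4
eef_pos: [0.6004, 0.0503, 0.1534]
tool_rot: [0.0, 0.791, 0.612, 0.0]
contact_force: [-1.0, 1.0, -3.1]
gripper_width: 0.706
grasp_force: 40.5
```

```bash
python3 f.py
```

```text
[0.6004 0.0503 0.1534] F tool [ 0.7452 -1.2245  3.1179] T tool [ 0.0471 -0.0044  0.0443] 20.4
```

Request:
{"name": "send_rows", "arguments": {
  "deltas": "0 0 0.0003 0; 0 0 0.0006 0; 0 0 0.0006 0"
}}

```text
t: 20.7
eef_pos: [0.6004, 0.0503, 0.1528]
tool_rot: [0.0, 0.791, 0.612, 0.0]
contact_force: [0.1, -0.0, -1.8]
gripper_width: 0.703
grasp_force: 40.5
```

```bash
python3 f.py
```

```text
[0.6004 0.0503 0.1528] F tool [-0.0185  0.094   1.8092] T tool [-0.0145 -0.0141  0.0072] 20.7
```

Request:
{"name": "send_rows", "arguments": {
  "deltas": "0 0 0.0002 0; 0 0 0.0004 0; 0 0 0.0004 0"
}}

```text
t: 21.0
eef_pos: [0.6004, 0.0503, 0.1525]
tool_rot: [0.0, 0.791, 0.612, 0.0]
contact_force: [-0.1, 0.0, -3.5]
gripper_width: 0.703
grasp_force: 40.5
```

```bash
python3 f.py
```

```text
[0.6004 0.0503 0.1525] F tool [ 0.0135 -0.0801  3.502 ] T tool [-0.0033 -0.0662  0.0638] 21.0
```

Request:
{"name": "send_rows", "arguments": {
  "deltas": "0 0 0.0002 0; 0 0 0.0004 0; 0 0 0.0004 0"
}}

```text
t: 21.3
eef_pos: [0.6004, 0.0503, 0.1521]
tool_rot: [0.0, 0.791, 0.612, 0.0]
contact_force: [-0.3, 0.3, -2.2]
gripper_width: 0.706
grasp_force: 40.6
```

Request:
{"name": "send_rows", "arguments": {
  "deltas": "0 0 0.0002 0; 0 0 0.0004 0; 0 0 0.0004 0"
}}

```text
t: 21.6
eef_pos: [0.6004, 0.0503, 0.1518]
tool_rot: [0.0, 0.791, 0.612, 0.0]
contact_force: [-0.2, -1.4, -1.5]
gripper_width: 0.706
grasp_force: 40.7
```

```bash
python3 f.py
```

```text
[0.6004 0.0503 0.1518] F tool [-1.4034  0.189   1.5268] T tool [ 0.1354 -0.1573  0.0523] 21.6
```

Request:
{"name": "send_rows", "arguments": {
  "deltas": "0 0 0.0002 0; 0 0 0.0004 0; 0 0 0.0004 0"
}}

```text
t: 21.9
eef_pos: [0.6004, 0.0503, 0.1514]
tool_rot: [0.0, 0.791, 0.612, 0.0]
contact_force: [-0.4, -1.5, 1.3]
gripper_width: 0.705
grasp_force: 40.9
```

```bash
python3 f.py
```

```text
[0.6004 0.0503 0.1514] F tool [-1.4989  0.0211 -1.3433] T tool [ 0.2077 -0.2372  0.0061] 21.9
```

Request:
{"name": "send_rows", "arguments": {
  "deltas": "-0.0001 -0.0001 0 0; -0.0002 -0.0001 0 0; -0.0002 -0.0001 0 0"
}}

```text
t: 22.2
eef_pos: [0.6004, 0.0503, 0.1514]
tool_rot: [0.0, 0.791, 0.612, 0.0]
contact_force: [-1.0, -0.8, 1.2]
gripper_width: 0.704
grasp_force: 40.9
```

```bash
python3 f.py
```

```text
[0.6004 0.0503 0.1514] F tool [-1.0084 -0.7395 -1.2477] T tool [ 0.1652 -0.1203  0.0331] 22.2
```

Request:
{"name": "send_rows", "arguments": {
  "deltas": "0 0 0 0; 0 0 0 0; 0 0 0 0; 0 0 0 0",
  "claw": 0.85
}}

```text
t: 22.6
eef_pos: [0.6003, 0.0503, 0.1513]
tool_rot: [0.0, 0.791, 0.612, 0.0]
contact_force: [0.2, -0.4, -1.0]
gripper_width: 0.85
grasp_force: 0.0
```

Run:
```python
from h import *
exec(open('f.py').read().split('\n',1)[1])
p=bot.read_camera('wrist'); prof(p,range(240,420,12)); n,m,b,Y=ringfit(p,(250,270,395,420)); print('normal',n,'mean',m,b)
c=edge(Y[:,:2],m[:2]); print(c)
```

```text
[0.6003 0.0503 0.1513] F tool [-0.3641  0.3116  0.9592] T tool [ 0.0169 -0.0081 -0.0036] 22.6
240 a 0.0259 y 0.0003 z 0.1304
252 a 0.0299 y 0.0002 z 0.1567
264 a 0.0293 y 0.0002 z 0.1671
276 a 0.0245 y 0.0003 z 0.1666
288 a 0.0194 y 0.0002 z 0.1670
300 a -0.0189 y 0.0002 z 0.1053
312 a -0.0189 y 0.0002 z 0.1188
324 a -0.0189 y 0.0002 z 0.1307
336 a -0.0185 y 0.0002 z 0.1417
348 a -0.0185 y 0.0004 z 0.1506
360 a -0.0186 y 0.0002 z 0.1591
372 a -0.0194 y 0.0002 z 0.1658
384 a -0.0241 y 0.0002 z 0.1674
396 a -0.1854 y 0.0003 z 0.0000
408 a -0.2009 y 0.0004 z -0.0003
normal [-0.0277  0.0017  0.9996] mean [0.5998 0.0509 0.1669] 6099
((array([0.5987, 0.0497]), np.float64(0.02971143015701363)), (array([0.5981, 0.0508]), np.float64(0.019248303511306335)), 60)
```

Request:
{"name": "send_rows", "arguments": {
  "deltas": "0 0 -0.005 0; 0 0 -0.015 0; 0 0 -0.035 0; 0 0 -0.06 0; 0 0 -0.08 0"
}}

```text
t: 23.15
eef_pos: [0.6006, 0.0505, 0.2336]
tool_rot: [0.0, 0.791, 0.612, 0.001]
contact_force: [0.5, -0.6, 0.4]
gripper_width: 0.852
grasp_force: 0.0
```

Run:
```python
from h import *
show(); o,e,M=st()
p=bot.read_camera('wrist'); save(p,'w9.png')
print([(np.array(r['xyz']),r['confidence']) for r in bot.landmark_of(p,'lever_ball')[:1]],[(np.array(r['xyz']),r['confidence']) for r in bot.landmark_of(p,'collar_top')[:1]])
X,u,v=cloud(p); k=(np.linalg.norm(X[:,:2]-[.618,.1265],axis=1)<.03)&(X[:,2]>.172)&(X[:,2]<.2); B=X[k]
f=lambda s:np.linalg.norm(B-s,axis=1)-.011
s=least_squares(f,[.618,.1265,.18],loss='soft_l1',f_scale=.001).x; print('ball',s,k.sum(),np.median(abs(f(s))),'tool',(s-e)@M)
k=(abs(X[:,2]-.1665)<.004)&(np.linalg.norm(X[:,:2]-[.599,.05],axis=1)<.034); Y=X[k]; A=np.c_[Y[:,:2]-[.599,.05],np.ones(len(Y))]; print('top plane',np.linalg.lstsq(A,Y[:,2],rcond=None)[0],len(Y), edge(Y[:,:2],np.array([.599,.05]))[:2])
k=(abs(X[:,2]-.132)<.004)&(np.linalg.norm(X[:,:2]-[.599,.05],axis=1)<.044); Y=X[k]; A=np.c_[Y[:,:2]-[.599,.05],np.ones(len(Y))]; print('rim plane',np.linalg.lstsq(A,Y[:,2],rcond=None)[0],len(Y))
```

```text
t 23.15 tcp [0.6006 0.0505 0.2336] x [0.2515 0.9679 0.0007] y [ 0.9679 -0.2515  0.0015] z [ 0.0016  0.0003 -1.    ] F [ 0.4823 -0.5693  0.4324] T [-0.0225 -0.0092  0.0047] w 0.8517978834918979 0.0
[(array([0.622 , 0.1286, 0.1815]), 0.89)] [(array([0.5998, 0.0499, 0.1673]), 0.76)]
ball [0.6197 0.1261 0.1798] 1533 0.0002713378177312039 tool [ 0.078  -0.0007  0.0539]
top plane [ 0.0273 -0.008   0.1666] 5073 ((array([0.5979, 0.05  ]), np.float64(0.030959946861773738)), (array([0.598 , 0.0502]), np.float64(0.01793930935732974)))
rim plane [ 0.0208 -0.0232  0.1312] 3501
```

View pics/w9.png

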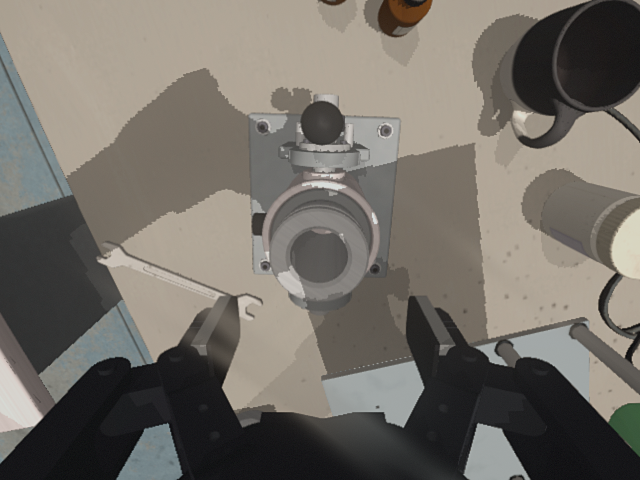

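Request:
{"name": "send_rows", "arguments": {
  "deltas": "0.03 -0.0007 0 0; 0.06 -0.0007 0 0; 0.078 -0.0007 0 0; 0.078 -0.0007 0 0; 0.078 -0.0007 0.01 0",
  "claw": 0.5
}}

```text
t: 23.8
eef_pos: [0.6197, 0.1257, 0.2215]
tool_rot: [0.001, 0.791, 0.612, 0.0]
contact_force: [0.6, -0.3, -0.3]
gripper_width: 0.502
grasp_force: 0.0
```

Request:
{"name": "send_rows", "arguments": {
  "deltas": "0 0 0.02 0; 0 0 0.035 0; 0 0 0.046 0; 0 0 0.051 0; 0 0 0.051 0"
}}

```text
t: 24.3
eef_pos: [0.6188, 0.1253, 0.1694]
tool_rot: [-0.0, 0.791, 0.612, -0.001]
contact_force: [0.3, -0.1, 0.3]
gripper_width: 0.499
grasp_force: 0.0
```

Request:
{"name": "send_rows", "arguments": {
  "deltas": "0 0 0 0; 0 0 0 0; 0 0 0 0; 0 0 0 0; 0 0 0 0",
  "claw": 0.15,
  "force": 20
}}

```text
t: 24.8
eef_pos: [0.6197, 0.126, 0.1711]
tool_rot: [0.0, 0.791, 0.612, 0.001]
contact_force: [-0.1, -0.9, 4.7]
gripper_width: 0.239
grasp_force: 19.7
```

```bash
python3 f.py
```

```text
[0.6197 0.126  0.1711] F tool [-0.9054  0.1368 -4.7039] T tool [-0.0191 -0.0722 -0.0178] 24.8
```

Request:
{"name": "send_rows", "arguments": {
  "deltas": "0 0.004 0 0; 0 0.008 0.0004 0; 0 0.012 0.0009 0; 0 0.016 0.0017 0; 0 0.0195 0.0025 0"
}}

```text
t: 25.3
eef_pos: [0.6373, 0.1209, 0.1674]
tool_rot: [-0.0, 0.791, 0.612, -0.001]
contact_force: [-4.2, -0.3, -0.9]
gripper_width: 0.235
grasp_force: 20.6
```

Request:
{"name": "send_rows", "arguments": {
  "deltas": "0 0 0 0; 0 0 0 0; 0 0 0 0"
}}

```text
t: 25.6
eef_pos: [0.6376, 0.1208, 0.1672]
tool_rot: [-0.0, 0.791, 0.612, -0.001]
contact_force: [-3.8, 0.4, -0.8]
gripper_width: 0.241
grasp_force: 20.8
```

```bash
cat > ball.py <<'E'
from h import *
exec(open('f.py').read().split('\n',1)[1])
p=bot.read_camera('side')
print([(np.array(r['xyz']),round(r['confidence'],2)) for r in bot.landmark_of(p,'lever_ball')[:1]],[(np.array(r['xyz']),round(r['confidence'],2)) for r in bot.landmark_of(p,'collar_top')[:1]])
E
python3 ball.py
```

```text
[0.6376 0.1208 0.1672] F tool [-0.5989 -3.7954  0.8053] T tool [ 0.7984 -0.195   0.0418] 25.6
[(array([0.6373, 0.1245, 0.1782]), 0.84)] [(array([0.6121, 0.0468, 0.1635]), 0.85)]
```

Request:
{"name": "send_rows", "arguments": {
  "deltas": "0 0.0005 0 0; 0 0.0012 0.0002 0; 0 0.0012 0.0002 0; 0 0.0012 0.0002 0"
}}

```text
t: 26.15
eef_pos: [0.6384, 0.1205, 0.1671]
tool_rot: [-0.0, 0.791, 0.612, -0.001]
contact_force: [-5.3, -0.8, -1.5]
gripper_width: 0.242
grasp_force: 21.1
```

```bash
python3 f.py
```

```text
[0.6384 0.1205 0.1671] F tool [-2.0816 -4.9457  1.4823] T tool [ 1.2758 -0.4005 -0.0274] 26.15
```

Request:
{"name": "send_rows", "arguments": {
  "deltas": "0 -0.005 -0.0012 0; 0 -0.01 -0.002 0; 0 -0.0145 -0.0025 0; 0 -0.02 -0.0027 0; 0 -0.0245 -0.0026 0"
}}

```text
t: 26.65
eef_pos: [0.6165, 0.127, 0.1712]
tool_rot: [0.001, 0.791, 0.612, 0.001]
contact_force: [2.9, 0.2, 0.7]
gripper_width: 0.237
grasp_force: 20.1
```

Request:
{"name": "send_rows", "arguments": {
  "deltas": "0 -0.005 0.0006 0; 0 -0.01 0.0015 0; 0 -0.015 0.0026 0; 0 -0.015 0.0026 0; 0 -0.015 0.0026 0"
}}

```text
t: 27.15
eef_pos: [0.6021, 0.1312, 0.169]
tool_rot: [0.001, 0.791, 0.612, 0.002]
contact_force: [4.8, -0.9, 6.5]
gripper_width: 0.236
grasp_force: 24.1
```

```bash
python3 ball.py
```

```text
[0.6021 0.1312 0.169 ] F tool [ 0.3579  4.9182 -6.4947] T tool [-1.1251  0.1711 -0.0299] 27.15
[(array([0.6051, 0.1341, 0.1778]), 0.84)] [(array([0.5908, 0.0522, 0.1295]), 0.59)]
```

Request:
{"name": "send_rows", "arguments": {
  "deltas": "0 -0.0006 0 0; 0 -0.0013 0.0003 0; 0 -0.0013 0.0003 0; 0 -0.0013 0.0003 0"
}}

```text
t: 27.7
eef_pos: [0.6015, 0.1313, 0.1688]
tool_rot: [0.001, 0.791, 0.612, 0.002]
contact_force: [5.6, -0.7, 6.4]
gripper_width: 0.238
grasp_force: 24.6
```

```bash
python3 f.py
```

```text
[0.6015 0.1313 0.1688] F tool [ 0.7201  5.6625 -6.3756] T tool [-1.5598  0.2046 -0.0014] 27.7
```

Request:
{"name": "send_rows", "arguments": {
  "deltas": "0 -0.0006 -0.0005 0; 0 -0.0012 -0.0005 0; 0 -0.0012 -0.0005 0"
}}

```text
t: 28.0
eef_pos: [0.6014, 0.1313, 0.1689]
tool_rot: [0.001, 0.791, 0.611, 0.003]
contact_force: [9.9, -0.2, -0.3]
gripper_width: 0.237
grasp_force: 24.3
```

```bash
python3 f.py
```

```text
[0.6014 0.1313 0.1689] F tool [2.2502 9.5939 0.3807] T tool [-2.5664  0.5772  0.0117] 28.0
```

```bash
cat > sph.py <<'E'
from h import *
p=bot.read_camera('wrist'); o,e,M=st(); X,u,v=cloud(p); d=(X-e)@M
k=(abs(d[:,0])<.0125)&(abs(d[:,1])<.0095)&(d[:,2]<.006)&(d[:,2]>-.025); B=X[k]; c0=e-M[:,2]*.009
f=lambda s:np.linalg.norm(B-s,axis=1)-.011
s=least_squares(f,c0,loss='soft_l1',f_scale=.001).x
print('ball',s,k.sum(),np.median(abs(f(s))),'tool',(s-e)@M,'y from rest',(s-np.array([.6197,.1261,.1798]))@M[:,1])
t=bot.read_camera('side'); m=bot.masks_of(t,'small_insert'); 
if m:
    Y,_,_=cloud(t,cv2.erode(m[0]['mask'].astype(np.uint8),np.ones((3,3)))>0)
    def g(s): # axis through (.598,.05,.102) tilt r about stand y
        a=np.array([.968,-.252,0])*np.sin(s[0])+np.array([0,0,1])*np.cos(s[0]); q=Y-np.array([.5982+s[1]*.252,.05+s[1]*.968,.102]); z=q@a; rr=np.linalg.norm(q-np.outer(z,a),axis=1); z0=z+.041
        return np.where(z0<.088,rr-.021-.0909*z0,np.minimum(abs(rr-.031),abs(z0-.106)+np.maximum(rr-.031,0)))
    r=min((least_squares(g,[x,0],loss='soft_l1',f_scale=.002) for x in(-.25,0,.25)),key=lambda r:r.cost); print('rock deg',np.degrees(r.x[0]),r.x[1],len(Y),np.median(abs(g(r.x))))
E
python3 sph.py
```

```text
ball [0.6015 0.1314 0.1766] 2311 0.0003362437108506734 tool [ 0.0002  0.0001 -0.0077] y from rest -0.018944047056706104
rock deg -12.135272630435981 0.004984641811886525 236 0.001706140781031788
```

Request:
{"name": "send_rows", "arguments": {
  "deltas": "0 0.006 -0.001 0; 0 0.012 -0.002 0; 0 0.018 -0.0025 0; 0 0.024 -0.0025 0; 0 0.03 -0.0019 0"
}}

```text
t: 28.65
eef_pos: [0.6251, 0.1244, 0.1691]
tool_rot: [-0.002, 0.791, 0.612, -0.002]
contact_force: [-5.2, 0.4, 6.7]
gripper_width: 0.236
grasp_force: 21.5
```

Request:
{"name": "send_rows", "arguments": {
  "deltas": "0 0.005 0.0007 0; 0 0.01 0.0015 0; 0 0.014 0.0021 0; 0 0.014 0.0021 0; 0 0.014 0.0021 0"
}}

```text
t: 29.15
eef_pos: [0.6405, 0.12, 0.1671]
tool_rot: [-0.0, 0.791, 0.612, -0.001]
contact_force: [-4.7, 0.1, 2.9]
gripper_width: 0.241
grasp_force: 23.2
```

```bash
python3 f.py; python3 sph.py
```

```text
[0.6405 0.12   0.1671] F tool [-1.0566 -4.6273 -2.8643] T tool [ 1.1617 -0.2373  0.0027] 29.15
ball [0.6403 0.1201 0.1772] 2440 0.0003672472825232984 tool [ 0.0001 -0.0002 -0.0101] y from rest 0.02143435701085762
rock deg 14.762392917522051 0.0012001262082575054 351 0.0015033539414777176
```

Request:
{"name": "send_rows", "arguments": {
  "deltas": "0 0.0006 0.0001 0; 0 0.0012 0.0002 0; 0 0.0012 0.0002 0"
}}

```text
t: 29.6
eef_pos: [0.6412, 0.1198, 0.1669]
tool_rot: [-0.001, 0.791, 0.612, -0.001]
contact_force: [-6.1, -0.2, 2.2]
gripper_width: 0.238
grasp_force: 23.9
```

```bash
python3 f.py; python3 sph.py
```

```text
[0.6412 0.1198 0.1669] F tool [-1.6881 -5.832  -2.164 ] T tool [ 1.664  -0.3977 -0.0362] 29.6
ball [0.6411 0.1199 0.177 ] 2439 0.00037079906953021123 tool [ 0.0001 -0.0002 -0.0101] y from rest 0.022225033681972834
rock deg 15.527212316647196 0.0010640658277119633 351 0.0013626233749414532
```

Request:
{"name": "send_rows", "arguments": {
  "deltas": "0 -0.006 -0.0013 0; 0 -0.012 -0.0022 0; 0 -0.018 -0.0028 0; 0 -0.024 -0.0029 0; 0 -0.03 -0.0025 0"
}}

```text
t: 30.25
eef_pos: [0.6149, 0.1275, 0.1716]
tool_rot: [0.001, 0.791, 0.611, 0.002]
contact_force: [4.4, -0.9, 6.2]
gripper_width: 0.238
grasp_force: 20.7
```

Request:
{"name": "send_rows", "arguments": {
  "deltas": "0 -0.005 0.0008 0; 0 -0.01 0.0018 0; 0 -0.0127 0.0022 0; 0 -0.0127 0.0022 0; 0 -0.0127 0.0022 0"
}}

```text
t: 30.75
eef_pos: [0.6019, 0.1312, 0.1686]
tool_rot: [0.0, 0.791, 0.612, 0.001]
contact_force: [5.2, 0.8, 6.6]
gripper_width: 0.237
grasp_force: 24.6
```

```bash
python3 f.py; python3 sph.py
```

```text
[0.6019 0.1312 0.1686] F tool [ 2.1364  4.8371 -6.5736] T tool [-1.2935  0.2928 -0.0381] 30.75
ball [0.602  0.1313 0.1767] 2338 0.0003384017813954799 tool [ 0.0002  0.     -0.008 ] y from rest -0.018458327779806775
rock deg -9.471490273569271 0.007851560296606448 204 0.0020401730094740597
```

Request:
{"name": "send_rows", "arguments": {
  "deltas": "0 0.004 -0.001 0; 0 0.009 -0.0017 0; 0 0.014 -0.0022 0; 0 0.0198 -0.0025 0; 0 0.0198 -0.0025 0"
}}

```text
t: 31.4
eef_pos: [0.6182, 0.1264, 0.1696]
tool_rot: [-0.001, 0.791, 0.612, -0.002]
contact_force: [-1.7, 2.5, 4.2]
gripper_width: 0.233
grasp_force: 21.4
```

Request:
{"name": "send_rows", "arguments": {
  "deltas": "0 0 0 0; 0 0 0 0; 0 0 0 0; 0 0 0 0; 0 0 0 0",
  "claw": 0.6
}}

```text
t: 31.9
eef_pos: [0.62, 0.1254, 0.17]
tool_rot: [-0.0, 0.791, 0.612, -0.0]
contact_force: [0.2, 0.0, -0.3]
gripper_width: 0.598
grasp_force: 0.0
```

Request:
{"name": "send_rows", "arguments": {
  "deltas": "0 0 -0.01 0; 0 0 -0.03 0; 0 0 -0.06 0; 0 0 -0.09 0; 0 0 -0.1 0"
}}

```text
t: 32.4
eef_pos: [0.6216, 0.1264, 0.2745]
tool_rot: [0.001, 0.791, 0.612, 0.003]
contact_force: [0.6, 0.4, 0.9]
gripper_width: 0.6
grasp_force: 0.0
```

Request:
{"name": "send_rows", "arguments": {
  "deltas": "-0.04 0 0 0; -0.079 0 0 0; -0.1 0 0 0; -0.1 0 0 0; -0.1 0 0 0"
}}

```text
t: 32.9
eef_pos: [0.5949, 0.0287, 0.2702]
tool_rot: [-0.0, 0.791, 0.611, 0.0]
contact_force: [-0.0, -0.4, 0.1]
gripper_width: 0.596
grasp_force: 0.0
```

Run:
```python
from h import *
show(); o,e,M=st()
p=bot.read_camera('wrist'); save(p,'w10.png')
X,u,v=cloud(p); k=(np.linalg.norm(X[:,:2]-[.618,.1265],axis=1)<.03)&(X[:,2]>.172)&(X[:,2]<.2); B=X[k]
f=lambda s:np.linalg.norm(B-s,axis=1)-.011
s=least_squares(f,[.618,.1265,.18],loss='soft_l1',f_scale=.001).x; print('ball',s,k.sum(),np.median(abs(f(s))))
k=(abs(X[:,2]-.1665)<.004)&(np.linalg.norm(X[:,:2]-[.599,.05],axis=1)<.034); Y=X[k]; A=np.c_[Y[:,:2]-[.599,.05],np.ones(len(Y))]; print('top plane',np.linalg.lstsq(A,Y[:,2],rcond=None)[0],len(Y), edge(Y[:,:2],np.array([.599,.05]))[:2])
k=(abs(X[:,2]-.132)<.004)&(np.linalg.norm(X[:,:2]-[.599,.05],axis=1)<.044); Y=X[k]; A=np.c_[Y[:,:2]-[.599,.05],np.ones(len(Y))]; print('rim plane',np.linalg.lstsq(A,Y[:,2],rcond=None)[0],len(Y))
t=bot.read_camera('top'); print('big',[np.array(r['xyz']) for r in bot.landmark_of(t,'big_insert')[:1]])
```

```text
t 32.9 tcp [0.5949 0.0287 0.2702] x [0.2525 0.9676 0.0003] y [ 0.9676 -0.2525 -0.0001] z [-0.      0.0003 -1.    ] F [-0.0008 -0.3979  0.0855] T [ 0.0449 -0.0117  0.0472] w 0.5955954218258837 0.0
ball [0.6179 0.1264 0.1798] 1169 0.000290285270290418
top plane [ 0.0476 -0.0155  0.1666] 4091 ((array([0.5965, 0.0504]), np.float64(0.030849546026891946)), (array([0.5966, 0.0505]), np.float64(0.0180292681808316)))
rim plane [ 0.0362 -0.028   0.1314] 2671
big [array([ 0.4309, -0.3085,  0.0309])]
```

View pics/w10.png

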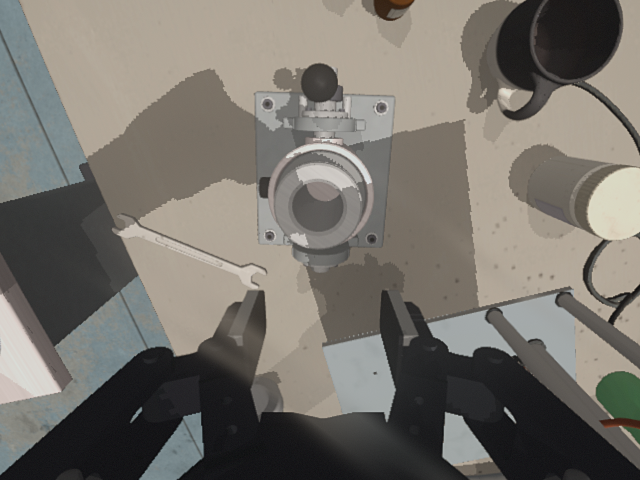

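Request:
{"name": "send_rows", "arguments": {
  "deltas": "0 0 0 0; 0 0 0 0; 0 0 0 0; 0 0 0 0; 0 0 0 0"
}}

```text
t: 33.55
eef_pos: [0.595, 0.0289, 0.2702]
tool_rot: [0.0, 0.791, 0.612, 0.0]
contact_force: [-0.1, 0.7, -0.6]
gripper_width: 0.596
grasp_force: 0.0
```

Request:
{"name": "send_rows", "arguments": {
  "deltas": "0 0 0 0; 0 0 0 0; 0 0 0 0; 0 0 0 0; 0 0 0 0"
}}

```text
t: 34.05
eef_pos: [0.595, 0.0288, 0.2702]
tool_rot: [0.0, 0.791, 0.612, 0.0]
contact_force: [-0.7, -0.1, 0.9]
gripper_width: 0.599
grasp_force: 0.0
```

```bash
cat > rest.py <<'E'
from h import *
o,e,M=st()
for i in range(2):
    p=bot.read_camera('wrist'); X,u,v=cloud(p); k=(np.linalg.norm(X[:,:2]-[.618,.1265],axis=1)<.03)&(X[:,2]>.172)&(X[:,2]<.2); B=X[k]
    f=lambda s:np.linalg.norm(B-s,axis=1)-.011
    s=least_squares(f,[.618,.1265,.18],loss='soft_l1',f_scale=.001).x; print('ball',s,'y from first rest',(s-np.array([.6197,.1261,.1798]))@M[:,1])
    k=(abs(X[:,2]-.1665)<.004)&(np.linalg.norm(X[:,:2]-[.599,.05],axis=1)<.034); Y=X[k]; A=np.c_[Y[:,:2]-[.599,.05],np.ones(len(Y))]; q=np.linalg.lstsq(A,Y[:,2],rcond=None)[0]; print('top slope along tool y, x',q[:2]@M[:2,1],q[:2]@M[:2,0],'bench',end=' ')
    k=(abs(X[:,2])<.006)&(u>100)&(u<520)&(v<280); Y=X[k]; A=np.c_[Y[:,:2]-[.599,.05],np.ones(len(Y))]; q=np.linalg.lstsq(A,Y[:,2],rcond=None)[0]; print(q[:2]@M[:2,1],q[:2]@M[:2,0])
E
python3 rest.py
```

```text
ball [0.6179 0.1265 0.1798] y from first rest -0.00181915508670858
top slope along tool y, x 0.05076394967900762 -0.0011526203543535092 bench -0.0013561821535496368 -0.0016313424828227295
ball [0.6179 0.1264 0.1798] y from first rest -0.0017827265312222792
top slope along tool y, x 0.05050232689617207 -0.0019930037890749674 bench -0.0013660485302474633 -0.0015673228212434653
```

Request:
{"name": "send_rows", "arguments": {
  "deltas": "0.04 0.0015 0 0; 0.08 0.0015 0 0; 0.1 0.0015 0 0; 0.1 0.0015 0 0; 0.1 0.0015 0.015 0"
}}

```text
t: 34.65
eef_pos: [0.6228, 0.1257, 0.2565]
tool_rot: [0.001, 0.791, 0.612, 0.002]
contact_force: [0.2, -0.0, -0.3]
gripper_width: 0.599
grasp_force: 0.0
```

Request:
{"name": "send_rows", "arguments": {
  "deltas": "0 0 0.025 0; 0 0 0.05 0; 0 0 0.07 0; 0 0 0.082 0; 0 0 0.083 0"
}}

```text
t: 35.15
eef_pos: [0.6204, 0.1232, 0.1698]
tool_rot: [-0.0, 0.792, 0.611, -0.002]
contact_force: [-0.1, 0.2, 0.7]
gripper_width: 0.599
grasp_force: 0.0
```

Request:
{"name": "send_rows", "arguments": {
  "deltas": "0 0 0 0; 0 0 0 0; 0 0 0 0; 0 0 0 0; 0 0 0 0",
  "claw": 0.15
}}

```text
t: 35.65
eef_pos: [0.6223, 0.1252, 0.1733]
tool_rot: [0.001, 0.791, 0.612, 0.001]
contact_force: [-0.4, -1.0, 5.5]
gripper_width: 0.238
grasp_force: 19.7
```

```bash
python3 f.py; python3 sph.py
```

```text
[0.6223 0.1252 0.1733] F tool [-1.0889 -0.1524 -5.5072] T tool [ 0.0569 -0.2769 -0.018 ] 35.65
ball [0.6222 0.1253 0.1797] 2202 0.00031010126328675884 tool [ 0.0001 -0.0001 -0.0064] y from rest 0.002646012829367642
rock deg 0.6895131265372813 0.0017272305013106212 343 0.0015488999156238175
```

Near zero (force along tool y is about 0). Open slowly and check.

Request:
{"name": "send_rows", "arguments": {
  "deltas": "0 0 0 0; 0 0 0 0; 0 0 0 0; 0 0 0 0",
  "claw": 0.32
}}

```text
t: 36.2
eef_pos: [0.6214, 0.1252, 0.1719]
tool_rot: [-0.0, 0.791, 0.612, -0.0]
contact_force: [0.1, 0.5, -0.7]
gripper_width: 0.319
grasp_force: 0.0
```

```bash
python3 f.py; python3 sph.py
```

```text
[0.6214 0.1252 0.1719] F tool [ 0.5468 -0.0088  0.7243] T tool [0.0208 0.0003 0.0105] 36.2
ball [0.6198 0.1261 0.1796] 2195 0.0003202006626768696 tool [ 0.0004 -0.0018 -0.0076] y from rest 0.00013671688093547357
rock deg -0.4316826677757488 0.0019352400282945474 301 0.0014758792767464316
```

Request:
{"name": "send_rows", "arguments": {
  "deltas": "0 0 0 0; 0 0 0 0; 0 0 0 0",
  "claw": 0.6
}}

```text
t: 36.65
eef_pos: [0.6216, 0.1252, 0.1722]
tool_rot: [-0.0, 0.791, 0.612, 0.0]
contact_force: [0.1, 0.3, 0.2]
gripper_width: 0.598
grasp_force: 0.0
```

Request:
{"name": "send_rows", "arguments": {
  "deltas": "0 0 -0.015 0; 0 0 -0.035 0; 0 0 -0.065 0; 0 0 -0.09 0; 0 0 -0.1 0"
}}

```text
t: 37.15
eef_pos: [0.6228, 0.126, 0.2762]
tool_rot: [0.001, 0.791, 0.612, 0.002]
contact_force: [-0.3, -0.4, 0.1]
gripper_width: 0.602
grasp_force: 0.0
```

Request:
{"name": "send_rows", "arguments": {
  "deltas": "-0.04 0 0 0; -0.08 0 0 0; -0.1 0 0 0; -0.1 0 0 0; -0.1 0 0 0"
}}

```text
t: 37.65
eef_pos: [0.5963, 0.0285, 0.2722]
tool_rot: [-0.0, 0.791, 0.611, 0.0]
contact_force: [0.7, 0.3, 0.9]
gripper_width: 0.597
grasp_force: 0.0
```

```bash
python3 rest.py
```

```text
ball [0.6196 0.126  0.1799] y from first rest -5.615682922705483e-05
top slope along tool y, x 0.030192057584721082 -0.0016181303902731519 bench -0.0013751418523794633 -0.0015794379264758814
ball [0.6196 0.126  0.1798] y from first rest -4.637925515980469e-05
top slope along tool y, x 0.029488934002940892 -0.0017734263554296326 bench -0.001314644142715252 -0.0015600481795985804
```

Request:
{"name": "send_rows", "arguments": {
  "deltas": "0.04 0.0026 0 0; 0.08 0.0026 0 0; 0.1 0.0026 0 0; 0.1 0.0026 0 0; 0.1 0.0026 0.015 0"
}}

```text
t: 38.25
eef_pos: [0.6251, 0.1265, 0.2584]
tool_rot: [0.001, 0.79, 0.613, 0.002]
contact_force: [-0.8, -0.4, -0.1]
gripper_width: 0.6
grasp_force: 0.0
```

Request:
{"name": "send_rows", "arguments": {
  "deltas": "0 0 0.025 0; 0 0 0.05 0; 0 0 0.07 0; 0 0 0.084 0; 0 0 0.085 0"
}}

```text
t: 38.75
eef_pos: [0.6227, 0.123, 0.1694]
tool_rot: [-0.001, 0.791, 0.611, -0.002]
contact_force: [0.1, -0.5, -0.1]
gripper_width: 0.595
grasp_force: 0.0
```

Request:
{"name": "send_rows", "arguments": {
  "deltas": "0 0 0 0; 0 0 0 0; 0 0 0 0; 0 0 0 0; 0 0 0 0",
  "claw": 0.15
}}

```text
t: 39.25
eef_pos: [0.6248, 0.1247, 0.1733]
tool_rot: [0.001, 0.791, 0.612, 0.001]
contact_force: [-1.2, -1.6, 5.0]
gripper_width: 0.236
grasp_force: 19.8
```

Request:
{"name": "send_rows", "arguments": {
  "deltas": "0 0 0 0; 0 0 0 0; 0 0 0 0; 0 0 0 0",
  "claw": 0.32
}}

```text
t: 39.65
eef_pos: [0.6239, 0.1246, 0.1719]
tool_rot: [-0.0, 0.791, 0.612, -0.0]
contact_force: [-0.3, 0.6, 0.7]
gripper_width: 0.317
grasp_force: 0.1
```

```bash
python3 f.py; python3 sph.py
```

```text
[0.6239 0.1246 0.1719] F tool [ 0.4898 -0.3999 -0.6714] T tool [ 0.0595 -0.0171  0.0138] 39.65
ball [0.6213 0.1256 0.1796] 2115 0.0003418448318229482 tool [ 0.0004 -0.0028 -0.0077] y from rest 0.0016972024284051942
rock deg 0.4635233671789408 0.0020844831114141156 341 0.001373918193597272
```

Request:
{"name": "send_rows", "arguments": {
  "deltas": "0 0 0 0; 0 0 0 0; 0 0 0 0",
  "claw": 0.6
}}

```text
t: 40.1
eef_pos: [0.6242, 0.1245, 0.1722]
tool_rot: [0.0, 0.791, 0.612, 0.0]
contact_force: [-0.4, -0.1, 0.3]
gripper_width: 0.598
grasp_force: 0.0
```

Request:
{"name": "send_rows", "arguments": {
  "deltas": "0 0 -0.015 0; 0 0 -0.035 0; 0 0 -0.065 0; 0 0 -0.09 0; 0 0 -0.1 0"
}}

```text
t: 40.6
eef_pos: [0.6254, 0.1253, 0.2762]
tool_rot: [0.001, 0.791, 0.612, 0.002]
contact_force: [0.7, 0.8, 0.2]
gripper_width: 0.599
grasp_force: 0.0
```

Request:
{"name": "send_rows", "arguments": {
  "deltas": "-0.04 0 0 0; -0.08 0 0 0; -0.1 0 0 0; -0.1 0 0 0; -0.1 0 0 0"
}}

```text
t: 41.1
eef_pos: [0.5989, 0.0279, 0.2722]
tool_rot: [-0.0, 0.791, 0.611, 0.0]
contact_force: [0.0, 1.1, -0.1]
gripper_width: 0.602
grasp_force: 0.0
```

```bash
python3 rest.py
```

```text
ball [0.6198 0.1259 0.1798] y from first rest 0.00015350381690111767
top slope along tool y, x 0.026567984324315817 -0.0005295351631279034 bench -0.001339167417742521 -0.001531996067813399
ball [0.6198 0.1259 0.1799] y from first rest 0.00017208208711688271
top slope along tool y, x 0.025759663202072205 -0.0013997715309912644 bench -0.0013367047991799826 -0.0015350922268636687
```

```bash
python3 -c "
from station import bot
print(bot.hand_in())"
```

```text
the job is handed in; nothing more can be done
None
```

I handed the job in. The small insert was stood on its foot, released, taken again by the collar and set into the seat with about 4 N. The pot was rocked about 15 degrees each way, brushing the toward-you stop once, so I repeated both swings. The pot now hangs about 1.5 degrees toward the robot of upright by camera; I re-centred it twice and it settled back there. The insert is released in its seat (looseness not tested), and the larger insert was not touched.

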